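# Fetch the porcelain palette from behind the paint jars

### The job

The porcelain palette lies at the back of the paint rack, right behind the three paint jars. Stand all three jars on the enamelled tray, then take out the palette and set it down gently on the dark rubber mat, centred and lying along it, and then put each jar back upright in the rack compartment that wears its colour. Do not knock any jar over or tip the palette, and leave the glass of brushes where it stands.

Things in the scene. Friction and masses are not known exactly. Their poses are not given: they have to be found in the camera images.
- jar_red: red paint jar: round plastic jar with a white paper label and a red screw cap, 52 mm in diameter over its whole height, 100 mm tall, about 0.25 kg (up to a third more or less). Origin: centre of its underside; z up along the jar. It starts standing in the red compartment.
- bay_red: red compartment of the paint rack: fixed wooden module with a red swatch strip on its front ledge. Origin: centre of the compartment, at the module's underside (6 mm above the table); y along the rack, -x its front. Inside 66 by 66 mm, floor 3 mm above the origin, walls 3 mm thick, 12 mm high; ledge to 52 mm at -x. Three modules stand in a row, 72 mm apart, order changing.
- jar_yellow: yellow paint jar: round plastic jar with a white paper label and a yellow screw cap, 52 mm in diameter over its whole height, 100 mm tall, about 0.25 kg (up to a third more or less). Origin: centre of its underside; z up along the jar. It starts standing in the yellow compartment.
- bay_yellow: yellow compartment of the paint rack: fixed wooden module with a yellow swatch strip on its front ledge. Origin: centre of the compartment, at the module's underside (6 mm above the table); y along the rack, -x its front. Inside 66 by 66 mm, floor 3 mm above the origin, walls 3 mm thick, 12 mm high; ledge to 52 mm at -x. Three modules stand in a row, 72 mm apart, order changing.
- jar_blue: blue paint jar: round plastic jar with a white paper label and a blue screw cap, 52 mm in diameter over its whole height, 100 mm tall, about 0.25 kg (up to a third more or less). Origin: centre of its underside; z up along the jar. It starts standing in the blue compartment.
- bay_blue: blue compartment of the paint rack: fixed wooden module with a blue swatch strip on its front ledge. Origin: centre of the compartment, at the module's underside (6 mm above the table); y along the rack, -x its front. Inside 66 by 66 mm, floor 3 mm above the origin, walls 3 mm thick, 12 mm high; ledge to 52 mm at -x. Three modules stand in a row, 72 mm apart, order changing.
- palette: white porcelain palette with ten wells: slab 58 mm (x) by 150 mm (y) by 18 mm, 0.3 kg. Origin: centre of its underside. It starts level on the rack's rear deck (24 mm above the table, rimless front and back, 12 mm cheeks at its ends, 105 mm from the middle), 68 mm behind the line of compartment centres, long side along the row: the jars leave no room for a finger in front of it.
- mat: dark rubber palette mat, 84 mm (x) by 176 mm (y), 3 mm thick, fixed flat on the table, to the left or to the right of the rack. Origin: centre of its underside; y along its long side.
- tray: white enamelled tray with blue rims, fixed flat on the table on the other side of the rack from the mat: 260 mm (x) by 134 mm (y) outside, walls 4 mm thick, 14 mm high with the rim, flat floor 4 mm above the table. Origin: centre of its underside; x along its long side.
- brush_glass: bystander: open glass holding three paint brushes, 74 mm across the rim and 85 mm tall, with the brushes about 185 mm tall, leaning out up to 30 mm beyond the rim; it stands loose on the table behind the rack. Origin: centre of its underside.
There are look-alikes about, which are no part of the job. Of the things like the jar_red, leave any that is green or turquoise; of the rest the smaller one is meant.

How it is judged:
By the outcome, as a careful person would: the job done as asked, in the order asked, and still so for the second after the job is handed in, with the robot touching nothing.
It also fails if it takes over 134 s, if anything falls off the work surface, if the arm or the gripper's body presses on something with over 40 N, if the wrist force passes 120 N, or if a joint passes its speed limit or range.

### The arm

A 6-joint arm with a two-finger parallel gripper is mounted at the origin on the work surface. World frame = base frame: x ahead of the robot, y to its left, z up, the work surface at z = 0. Lengths are in m, angles in degrees, forces in N, time in s.
With the tool pointing down it reaches from about 0.25 to 0.725 m from the base axis. Payload 9.7 kg.
Tool frame: the origin (TCP) lies midway between the tips of the shut fingers; the grasp point (between the pads) lies 19 mm behind it; z points along the fingers, y is the line along which they close (so a half turn about z gives the same grasp; the last joint's range is limited). The gripper opens to 85 mm and grips with 20 to 120 N. Pads are 22 mm wide; open, the fingers measure 114 mm over their backs; the gripper's body (76 mm by 85 mm) begins 54 mm behind the grasp point. The pads swing forward as they close: fully open they stand 13 mm farther back than shut.
Start: joints at [75.115, 4.979, 10.078, 95.1, 0, 90], TCP at [0.141, 0.532, 0.206] pointing down, gripper open.
Joint ranges: [-179.16, 179.16], [-48.56, 103.87], [-65.8, 70.77], [-126.05, 130.52], [-82.76, 87.17], [-180, 180]. Speed limits (degrees/s): [127.2, 127.2, 147.25, 180, 180, 180].

### API

Orientations are given as [roll, pitch, yaw] about the fixed x, y, z axes, in that order (R = Rz(yaw) Ry(pitch) Rx(roll)).
In Python, from workcell import * gives the robot as it stands.
- The arm moves only by the tool servo_tool, never from a script. Its argument "moves" is a list of rows, each a list of 4 numbers: the shift along the world's x, y, z in a scale on which 1.0 is 1 m, then the turn about the world's z in parts of the range, where 1.0 means pi rad. A call has 1 to 20 rows; each row is the pose to reach, as a shift and turn from the pose commanded when the call began; what a row does not reach only later rows make up. A row lasts 1/12 s, in which the tool goes at most 41.7 mm and 7.16 degrees, less where a joint would pass 70% of its speed; a pose out of reach is approached as far as the arm can. A call with a gripper value outside its range is refused whole. "claw" is the closure, from 0 (fully open) to 1 (shut), set as the call begins (left out, the last holds). The fingers move at their own pace and stop on an object; "force" is the grip in N (left out, the last holds). Time passes only in rows, so rows that repeat a pose let the fingers close. It gives the time, the measured TCP pose, the force, the opening and the grip force at its end, in the units of the state.
- get_obs(): the state, without advancing time (a new reading comes with each control period).
- camera(name): name is "scene" or "side" or "wrist"; returns the picture (480x640x3 uint8, red, green, blue); there is no depth.
- get_calibration(name): a dict with "fx", "fy", "cx", "cy" (pixels), "rvec" (rotation vector, rad) and "tvec" (3), from world to camera coordinates, as OpenCV has them; the wrist camera has in their place "tool_from_camera" (4x4, takes a point from camera to tool coordinates, whose origin is the TCP and whose axes are the flange's). Camera axes: x right, y down, z forward; pixel columns grow to the right and rows downward; lengths in m; the calibration is good to about 2 mm. A picture is of the moment at which its call begins: read the wrist's pose just before it. get_calibration takes no time and is no camera call.
- job_done(): hands the job in; it is judged then, once.
The state is a dict: "time": time; "q": joint angles; "qd": joint speeds; "joint_efforts": joint torques, N m; "ee_pos": TCP position; "tcp_rot": TCP orientation; "wrist_force": force on the tool from outside, world axes, zero at the start; "torque": the same for the moment, N m; "opening": finger opening in m; "grasp_force": force on a finger pad.
Only numpy, scipy, OpenCV 4.12 (cv2) and the standard library are available. Lean on these libraries where they do the work, as an engineer would, in place of code of your own. Each camera call takes 0.05 s, during which the arm holds its last target. There are 200 camera calls.

## Working session

There is one attempt and no reset: what is moved stays moved. The work goes in short steps, Python scripts to look and compute and a tool call to move; the robot and the scene stay as the last step left them, time stands still between calls to the robot, and variables do not carry over. Pictures are saved under pics/ and viewed, at most 14 in all, crops included, and the job is handed in when it is done.

Besides the shell and the picture viewer there is one more tool, called after ">>>" as name([rows], argument=value, ...), one row to a line, values as JSON. servo_tool: Moves the arm, as the interface text tells. Its arguments: {"type":"object","properties":{"moves":{"type":"array","items":{"type":"array","items":{"type":"number"}}},"claw":{"type":"number"},"force":{"type":"number"}},"required":["moves"]}

```bash
mkdir -p pics; ls; cat > h.py <<'E'
import sys; sys.path.insert(0,'.')
from workcell import *
import cv2, numpy as np
from scipy.spatial.transform import Rotation as R
def save(n,f):
    im=camera(n); cv2.imwrite('pics/'+f,im[:,:,::-1]); return im
def ray(n,uv,T=None):
    c=get_calibration(n); d=np.array([(uv[0]-c['cx'])/c['fx'],(uv[1]-c['cy'])/c['fy'],1.])
    if n=='wrist':
        M=T@np.array(c['tool_from_camera']); return M[:3,3],M[:3,:3]@d
    Rm=cv2.Rodrigues(np.array(c['rvec'],float))[0]; t=np.array(c['tvec'],float).ravel()
    return -Rm.T@t,Rm.T@d
def onz(n,uv,z,T=None):
    o,d=ray(n,uv,T); return o+d*(z-o[2])/d[2]
def two(a,b):
    A=[];B=[]
    for o,d in (a,b):
        d=d/np.linalg.norm(d);P=np.eye(3)-np.outer(d,d);A.append(P);B.append(P@o)
    return np.linalg.lstsq(np.vstack(A),np.hstack(B),rcond=None)[0]
def toolT():
    s=get_obs();T=np.eye(4);T[:3,:3]=R.from_euler('xyz',s['tcp_rot'],degrees=True).as_matrix();T[:3,3]=s['ee_pos'];return T
E
python3 - <<'E'
from h import *
s=get_obs();print(s)
print(get_calibration('scene'),get_calibration('side'),get_calibration('wrist'))
save('scene','s0.png');save('side','d0.png');save('wrist','w0.png')
E
```

```text
pics
{'time': 0.0, 'q': array([ 7.51151751e+01,  5.01133623e+00,  1.00340493e+01,  9.50979361e+01,
       -1.10471800e-03,  9.00017867e+01]), 'qd': array([-0.00879734,  0.05274922, -0.04368828,  0.03179188, -0.08803885,
       -0.06239498]), 'joint_efforts': array([ 1.54764333e-03, -5.20385849e+01,  4.64803290e+01,  1.64445152e-02,
        4.24900691e-05,  2.81036677e-05]), 'ee_pos': array([0.14122317, 0.53129871, 0.20537718]), 'tcp_rot': array([-1.79924777e+02,  1.10706277e-03,  1.65113390e+02]), 'wrist_force': array([-0.17537771, -0.4182138 ,  0.59307149]), 'torque': array([-0.02912351, -0.00986196, -0.02608297]), 'grasp_force': 0.0, 'opening': 0.08532762470714948}
{'fx': 509.77767765750013, 'fy': 509.77767765750013, 'cx': 321.005130537494, 'cy': 236.081222564743, 'rvec': array([ 1.91318617,  1.6884774 , -0.58994617]), 'tvec': array([-0.1022502 , -0.41679346,  1.40472309])} {'fx': 528.2950560539427, 'fy': 528.2950560539427, 'cx': 324.06238731659147, 'cy': 237.9710377039948, 'rvec': array([ 2.18942823, -0.44485541,  0.21686431]), 'tvec': array([-0.53009355,  0.19168704,  0.76659295])} {'fx': 370.6822283553735, 'fy': 370.6822283553735, 'cx': 323.7114188996335, 'cy': 240.18460597939114, 'tool_from_camera': array([[ 1.64949122e-04, -9.58436504e-01, -2.85305872e-01,
         7.40311403e-02],
       [ 9.99999781e-01,  3.40935505e-04, -5.67166550e-04,
        -1.30176027e-04],
       [ 6.40864026e-04, -2.85305716e-01,  9.58436350e-01,
        -1.67973031e-01],
       [ 0.00000000e+00,  0.00000000e+00,  0.00000000e+00,
         1.00000000e+00]])}
```

View pics/s0.png

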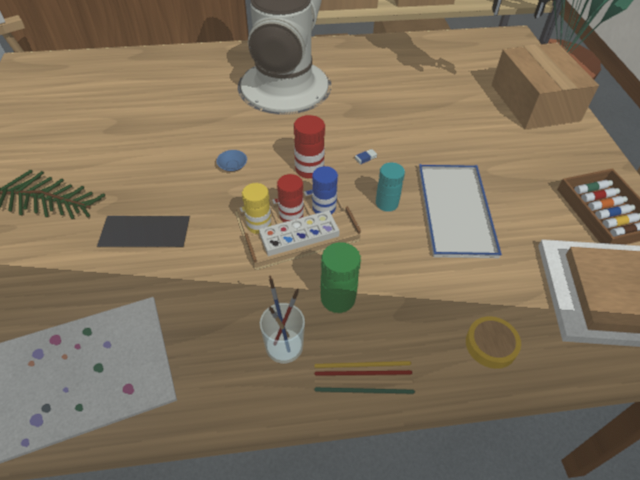

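View pics/d0.png

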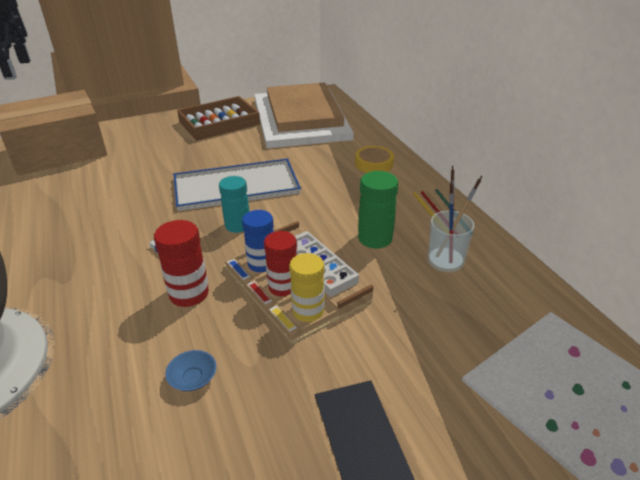

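The scene view shows blue (325,190), red (290,198) and yellow (256,205) jars with the palette at (300,232), the mat at (145,231) on the −y side and the tray at (458,210) on the +y side. The decoys are the big red jar at (310,145), the turquoise one and the green one. The side view agrees.

```bash
cat >> h.py <<'E'
HUE={'red':lambda h:(h<7)|(h>172),'yellow':lambda h:(h>22)&(h<33),'blue':lambda h:(h>108)&(h<125)}
def mask(im,col,smin=130,vmin=60):
    H=cv2.cvtColor(im,cv2.COLOR_RGB2HSV);h,s,v=cv2.split(H)
    return (HUE[col](h)&(s>smin)&(v>vmin)).astype(np.uint8)
def blobs(m,amin):
    n,l,st,c=cv2.connectedComponentsWithStats(m)
    return [(i,tuple(int(x) for x in st[i]),tuple(c[i].round(1))) for i in range(1,n) if st[i][4]>=amin],l
def captop(n,st):
    x,y,w,h,a=st; u=x+w/2-.5
    o,d=ray(n,(u,y+w/4)); asp=-d[2]/np.linalg.norm(d)
    return (u,y-.5+w/2*asp)
E
python3 - <<'E'
from h import *
ims={n:cv2.imread(f'pics/{f}')[:,:,::-1].copy() for n,f in (('scene','s0.png'),('side','d0.png'))}
box={'scene':(235,155,345,245),'side':(225,200,340,350)}
for col in HUE:
    p={}
    for n in ims:
        x0,y0,x1,y1=box[n];m=mask(ims[n],col);k=np.zeros_like(m);k[y0:y1,x0:x1]=m[y0:y1,x0:x1]
        b,l=blobs(k,25);b.sort(key=lambda q:-q[1][4]);print(col,n,[(q[1],q[2]) for q in b[:4]])
        # cap blob = uppermost of large
        st=min([q[1] for q in b if q[1][4]>150],key=lambda s:s[1]);p[n]=captop(n,st)
    X=two(ray('scene',p['scene']),ray('side',p['side']));print(col,'captop',X.round(4),[onz(n,p[n],.109).round(4) for n in p])
im=ims['scene'];g=cv2.cvtColor(im,cv2.COLOR_RGB2HSV)
k=((g[:,:,2]<75)).astype(np.uint8);k[:, :90]=0;k[:,200:]=0;k[:205]=0;k[260:]=0
c=max(cv2.findContours(k,0,1)[0],key=cv2.contourArea);q=cv2.approxPolyDP(cv2.convexHull(c),5,True)[:,0]
print('mat',q.tolist(),[onz('scene',a,.003)[:2].round(4) for a in q])
k=mask(im,'blue',60,50);k[:,:410]=0;k[:,510:]=0;k[:155]=0;k[265:]=0
c=cv2.convexHull(np.argwhere(k)[:,::-1].astype(np.int32));q=cv2.approxPolyDP(c,6,True)[:,0]
print('tray',q.tolist(),[onz('scene',a,.014)[:2].round(4) for a in q])
for n,(x0,y0,x1,y1) in {'scene':(225,150,375,275),'side':(215,195,385,345)}.items():
    print(n,x0,y0);cv2.imwrite(f'pics/{n}_c.png',cv2.resize(ims[n][y0:y1,x0:x1,::-1],None,fx=4,fy=4,interpolation=cv2.INTER_CUBIC)[:600])
E
```

```text
red scene [((277, 174, 26, 33, 703), (np.float64(290.0), np.float64(189.9))), ((296, 169, 16, 9, 64), (np.float64(304.4), np.float64(174.1))), ((296, 158, 28, 8, 54), (np.float64(309.4), np.float64(162.9)))]
red side [((264, 230, 32, 43, 1062), (np.float64(279.5), np.float64(250.3))), ((251, 284, 18, 17, 107), (np.float64(259.4), np.float64(291.8))), ((269, 287, 21, 9, 100), (np.float64(279.2), np.float64(292.2))), ((267, 276, 23, 7, 55), (np.float64(278.8), np.float64(280.4)))]
red captop [ 0.4902 -0.0246  0.1079] [array([ 0.493 , -0.0257,  0.109 ]), array([ 0.4893, -0.0239,  0.109 ])]
yellow scene [((242, 183, 27, 34, 747), (np.float64(255.6), np.float64(199.3)))]
yellow side [((290, 254, 34, 44, 1270), (np.float64(306.7), np.float64(275.0))), ((293, 309, 31, 13, 153), (np.float64(307.5), np.float64(316.5))), ((273, 308, 21, 20, 141), (np.float64(282.6), np.float64(317.7))), ((292, 298, 32, 11, 92), (np.float64(307.7), np.float64(304.6)))]
yellow captop [ 0.5076 -0.0945  0.1056] [array([ 0.5113, -0.0946,  0.109 ]), array([ 0.5061, -0.0978,  0.109 ])]
blue scene [((313, 167, 24, 32, 556), (np.float64(325.6), np.float64(181.4)))]
blue side [((243, 210, 30, 39, 857), (np.float64(256.7), np.float64(227.5))), ((231, 262, 15, 15, 77), (np.float64(238.2), np.float64(268.7))), ((248, 264, 18, 8, 71), (np.float64(256.8), np.float64(268.1))), ((247, 254, 18, 5, 40), (np.float64(256.1), np.float64(256.7)))]
blue captop [0.4755 0.047  0.1067] [array([0.4789, 0.0461, 0.109 ]), array([0.4745, 0.0449, 0.109 ])]
mat [[188, 217], [181, 246], [98, 245], [108, 217]] [array([ 0.4642, -0.2438]), array([ 0.5423, -0.2551]), array([ 0.5199, -0.4219]), array([ 0.4445, -0.4119])]
tray [[500, 254], [434, 253], [420, 165], [477, 167]] [array([0.6472, 0.3805]), array([0.629 , 0.2492]), array([0.3735, 0.2864]), array([0.3953, 0.4168])]
scene 225 150
side 215 195
```

View pics/scene_c.png

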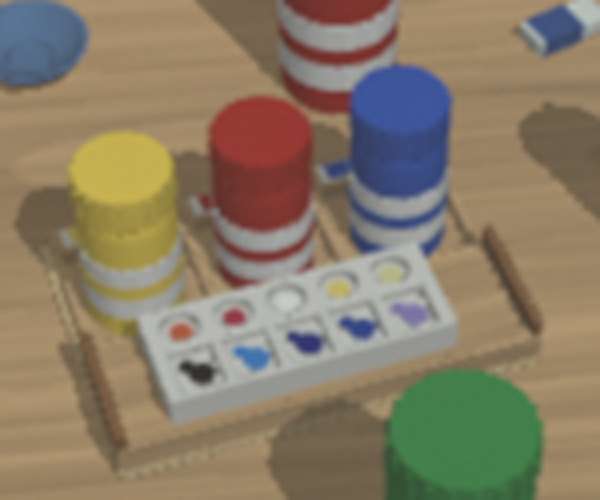

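View pics/side_c.png

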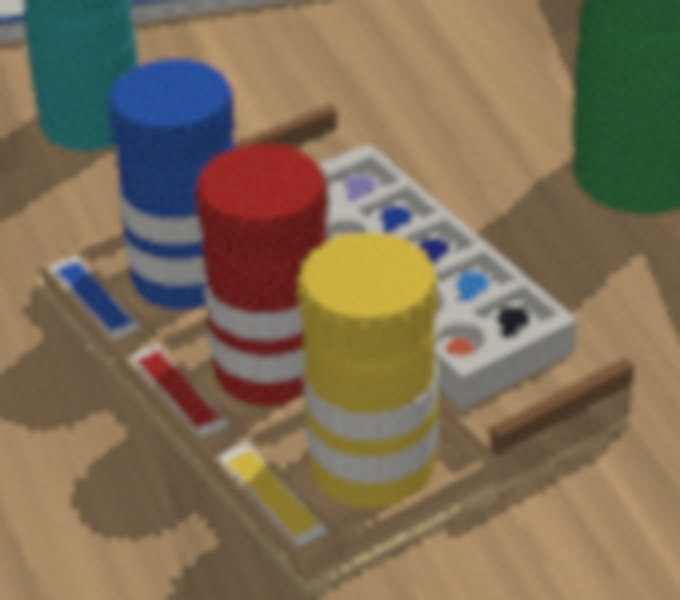

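The cap tops triangulate at 106–108 mm, against 109 expected, and lie in a row 72 mm apart at rack yaw ≈12.8°. The crops confirm the order from −y to +y is yellow, red, blue, with swatches on the front ledge. I'll move over the rack for the wrist views.

Careful with the scale: shifts go in shares of 1 m and turns go in shares of pi rad. That gives: -56 cm / 100 = -0.56, 9.5 cm / 100 = 0.095, -1.087 rad / 3.1416 = -0.346.

>>> servo_tool([
  [0.04, -0.03, 0.05, -0.0318],
  [0.36, -0.56, 0.095, -0.346],
  [0.36, -0.56, 0.095, -0.346],
  [0.36, -0.56, 0.095, -0.346],
  [0.36, -0.56, 0.095, -0.346],
  [0.36, -0.56, 0.095, -0.346],
  [0.36, -0.56, 0.095, -0.346],
  [0.36, -0.56, 0.095, -0.346],
  [0.36, -0.56, 0.095, -0.346],
  [0.36, -0.56, 0.095, -0.346],
  [0.36, -0.56, 0.095, -0.346],
  [0.36, -0.56, 0.095, -0.346],
  [0.36, -0.56, 0.095, -0.346],
  [0.36, -0.56, 0.095, -0.346],
  [0.36, -0.56, 0.095, -0.346],
  [0.36, -0.56, 0.095, -0.346],
  [0.36, -0.56, 0.095, -0.346],
  [0.36, -0.56, 0.095, -0.346],
  [0.36, -0.56, 0.095, -0.346],
  [0.36, -0.56, 0.095, -0.346],
], claw=0, force=40)

```text
time: 1.82
ee_pos: [0.501, -0.0281, 0.3009]
tcp_rot: [-180.0, -0.0, 102.8]
wrist_force: [-0.5, 0.8, -0.0]
opening: 0.0853
grasp_force: 0.0
```

```bash
python3 - <<'E'
from h import *
s=get_obs();print(s['time'],s['ee_pos'],s['tcp_rot'],s['q'])
np.save('T1.npy',toolT());im=save('wrist','w1.png')
# obstacles by two-view cap tops
ims={n:cv2.imread(f'pics/{f}')[:,:,::-1].copy() for n,f in (('scene','s0.png'),('side','d0.png'))}
H=lambda im:cv2.cvtColor(im,cv2.COLOR_RGB2HSV)
def big(n,f,box):
    h,s_,v=cv2.split(H(ims[n]));m=f(h,s_,v).astype(np.uint8);k=np.zeros_like(m);x0,y0,x1,y1=box;k[y0:y1,x0:x1]=m[y0:y1,x0:x1]
    b,l=blobs(k,100);return min([q[1] for q in b],key=lambda t:-t[4])
for nm,f,b1,b2 in (('bigred',lambda h,s,v:((h<7)|(h>172))&(s>130)&(v>50),(290,110,330,158),(150,215,215,270)),
   ('green',lambda h,s,v:(h>45)&(h<80)&(s>90),(315,235,365,320),(350,165,405,255)),
   ('turq',lambda h,s,v:(h>80)&(h<100)&(s>90),(370,155,410,215),(210,170,255,240))):
    a=big('scene',f,b1);b=big('side',f,b2);X=two(ray('scene',captop('scene',a)),ray('side',captop('side',b)));print(nm,a,b,X.round(3))
print('glass',onz('scene',(285,350),0.0).round(3),onz('side',(446,260),0.).round(3))
E
```

```text
1.8167 [ 0.50096788 -0.02809426  0.30091568] [-1.79971348e+02 -2.17195654e-02  1.02829748e+02] [-3.21779141e+00  1.70156212e+00  1.74437088e+01  1.05775686e+02
  1.29528592e-02  7.39524516e+01]
bigred (294, 115, 31, 41, 1069) (154, 220, 49, 50, 2009) [0.342 0.03  0.128]
green (321, 243, 39, 69, 2234) (358, 171, 40, 77, 2612) [0.699 0.044 0.126]
turq (377, 163, 27, 48, 987) (219, 176, 30, 56, 1247) [0.471 0.184 0.097]
glass [ 0.797 -0.065  0.   ] [ 0.789 -0.065  0.   ]
```

View pics/w1.png

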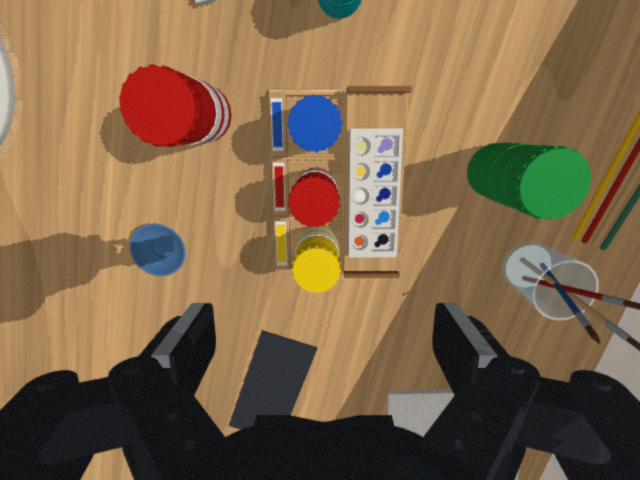

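The wrist view shows the blue (315,124), red (314,200) and yellow (317,269) caps. It also shows the swatches at u≈280, the palette at u 350–403 and v 128–257, and the cheeks at v 90 and v 274.

```bash
python3 - <<'E'
from h import *
im=cv2.imread('pics/w1.png')[:,:,::-1].copy();T=np.load('T1.npy')
yaw=np.radians(12.8)
P={}
for col in HUE:
    m=mask(im,col);k=np.zeros_like(m);k[85:300,288:345]=m[85:300,288:345]
    b,_=blobs(k,300);st=max([q[1] for q in b],key=lambda t:t[4]);x,y,w,h,a=st
    c=(x+w/2-.5,y+h-w/2-.5);X=onz('wrist',c,.109,T);P[col]=X;print(col,st,X.round(4),'diam',round(w*np.linalg.norm(ray('wrist',c,T)[1])*(0)+w*(T@np.array(get_calibration('wrist')['tool_from_camera']))[2,3]/370-0.109*w/370,4))
    k=np.zeros_like(m);k[85:275,268:288]=m[85:275,268:288]
    b,_=blobs(k,60);st=max([q[1] for q in b],key=lambda t:t[4]);
    cnt=cv2.findContours(k,0,1)[0];r=cv2.minAreaRect(max(cnt,key=cv2.contourArea));W=onz('wrist',r[0],.018,T)
    # side view swatch
    print('  swatch',r,W.round(4))
    P['s'+col]=W
side=cv2.imread('pics/d0.png')[:,:,::-1].copy()
for col,b in (('blue',(228,258,250,282)),('red',(247,280,272,305)),('yellow',(270,304,298,333))):
    m=mask(side,col,110);k=np.zeros_like(m);k[b[1]:b[3],b[0]:b[2]]=m[b[1]:b[3],b[0]:b[2]]
    r=cv2.minAreaRect(max(cv2.findContours(k,0,1)[0],key=cv2.contourArea))
    m=mask(im,col);k=np.zeros_like(m);k[85:275,268:288]=m[85:275,268:288]
    r2=cv2.minAreaRect(max(cv2.findContours(k,0,1)[0],key=cv2.contourArea))
    print('swatch3d',col,two(ray('side',r[0]),ray('wrist',r2[0],T)).round(4))
h,s,v=cv2.split(cv2.cvtColor(im,cv2.COLOR_RGB2HSV));k=((s<60)&(v>120)).astype(np.uint8);q=np.zeros_like(k);q[110:270,344:412]=k[110:270,344:412]
q=cv2.morphologyEx(q,cv2.MORPH_CLOSE,np.ones((15,15)));c=max(cv2.findContours(q,0,1)[0],key=cv2.contourArea)
r=cv2.minAreaRect(c);bx=cv2.boxPoints(r);W=np.array([onz('wrist',p,.042,T) for p in bx]);print('palette',r,W[:,:2].round(4).tolist(),W.mean(0).round(4),[np.linalg.norm(W[i]-W[i-1]).round(4) for i in (1,2)])
d=W[1]-W[0] if np.linalg.norm(W[1]-W[0])>.1 else W[2]-W[1];print('pal yaw',np.degrees(np.arctan2(-d[0],d[1]))%180)
# palette second view (scene): corners
sc=cv2.imread('pics/s0.png')[:,:,::-1].copy();h,s,v=cv2.split(cv2.cvtColor(sc,cv2.COLOR_RGB2HSV))
for nm,u in (('scene tl',(225+140/4,150+318/4)),('bl',(225+168/4,150+402/4)),('br',(225+455/4,150+325/4)),('tr',(225+420/4,150+245/4))):
    print(nm,onz('scene',u,.042)[:2].round(4))
for nm,a,b in (('near(black) rear',(225+168/4,150+402/4),(398,257)),('far rear',(225+455/4,150+325/4),(403,129))):
    print('pal corner 3d',nm,two(ray('scene',a),ray('wrist',b,T)).round(4))
E
```

```text
red (288, 172, 52, 56, 2180) [ 0.4885 -0.0252  0.109 ] diam 0.0506
  swatch ((279.0, 186.5), (39.0, 8.0), 90.0) [ 0.4449 -0.0337  0.018 ]
yellow (291, 236, 50, 57, 2205) [ 0.5054 -0.0923  0.109 ] diam 0.0486
  swatch ((280.731201171875, 243.01036071777344), (36.28086853027344, 8.609021186828613), 87.79740142822266) [ 0.4606 -0.1039  0.018 ]
blue (288, 95, 54, 57, 2244) [0.4739 0.0455 0.109 ] diam 0.0525
  swatch ((276.90179443359375, 123.94609069824219), (44.08279037475586, 8.493720054626465), 87.79740142822266) [0.4289 0.0371 0.018 ]
swatch3d blue [0.4294 0.037  0.0192]
swatch3d red [ 0.4456 -0.0334  0.0202]
swatch3d yellow [ 0.4614 -0.1035  0.0197]
palette ((374.8251037597656, 192.49156188964844), (53.13334655761719, 129.6273651123047), 0.716159999370575) [[0.5445, -0.0954], [0.51, 0.0516], [0.5672, 0.0639], [0.6078, -0.0819]] [ 0.5574 -0.0155  0.042 ] [np.float64(0.151), np.float64(0.0586)]
pal yaw 13.208307236534457
scene tl [ 0.5505 -0.0922]
bl [ 0.6051 -0.0817]
br [0.5734 0.0633]
tr [0.518  0.0536]
pal corner 3d near(black) rear [ 0.6047 -0.0818  0.0415]
pal corner 3d far rear [0.5694 0.0638 0.0371]
```

Swatches, caps and palette agree with the text's geometry. The red bay is ≈(0.488,−0.024) at yaw 12.7°, and the palette top is at ≈0.04. I'll pick blue first.

Scaled: -24.1 cm / 100 = -0.241, 7.35 cm / 100 = 0.0735.

>>> servo_tool([
  [-0.013, 0.037, -0.02, 0],
  [-0.0265, 0.0735, -0.05, 0],
  [-0.0265, 0.0735, -0.09, 0],
  [-0.0265, 0.0735, -0.125, 0],
  [-0.0265, 0.0735, -0.16, 0],
  [-0.0265, 0.0735, -0.19, 0],
  [-0.0265, 0.0735, -0.21, 0],
  [-0.0265, 0.0735, -0.23, 0],
  [-0.0265, 0.0735, -0.241, 0],
  [-0.0265, 0.0735, -0.241, 0],
  [-0.0265, 0.0735, -0.241, 0],
  [-0.0265, 0.0735, -0.241, 0],
])

```text
time: 2.87
ee_pos: [0.4754, 0.0454, 0.0616]
tcp_rot: [179.9, 0.0, 102.9]
wrist_force: [0.1, -0.3, 0.5]
opening: 0.0855
grasp_force: 0.0
```

>>> servo_tool([
  [0, 0, 0, 0],
  [0, 0, 0, 0],
  [0, 0, 0, 0],
  [0, 0, 0, 0],
  [0, 0, 0, 0],
  [0, 0, 0, 0],
  [0, 0, 0, 0],
  [0, 0, 0, 0],
  [0, 0, 0, 0],
  [0, 0, 0, 0],
], claw=0.7, force=40)

```text
time: 3.7
ee_pos: [0.4753, 0.0451, 0.0611]
tcp_rot: [179.9, 0.0, 102.8]
wrist_force: [-0.4, 0.1, 5.5]
opening: 0.0509
grasp_force: 41.5
```

Scaled: 27.6 cm / 100 = 0.276, 27.3 cm / 100 = 0.273.

>>> servo_tool([
  [0, 0, 0.01, 0],
  [0, 0, 0.04, 0],
  [0, 0, 0.075, 0],
  [0, 0, 0.11, 0],
  [0.01, 0.025, 0.125, 0],
  [0.023, 0.055, 0.125, 0],
  [0.035, 0.085, 0.125, 0],
  [0.048, 0.115, 0.125, 0],
  [0.06, 0.145, 0.125, 0],
  [0.073, 0.175, 0.125, 0],
  [0.086, 0.205, 0.125, 0],
  [0.098, 0.235, 0.125, 0],
  [0.108, 0.26, 0.125, 0],
  [0.114, 0.273, 0.12, 0],
  [0.115, 0.276, 0.1, 0],
  [0.115, 0.276, 0.08, 0],
  [0.115, 0.276, 0.06, 0],
  [0.115, 0.276, 0.04, 0],
  [0.115, 0.276, 0.025, 0],
  [0.115, 0.276, 0.015, 0],
])

```text
time: 5.37
ee_pos: [0.589, 0.3206, 0.0731]
tcp_rot: [-179.8, 0.0, 102.8]
wrist_force: [0.6, -0.5, -2.0]
opening: 0.0505
grasp_force: 42.8
```

Scaled: -1.9 cm / 100 = -0.019, -1.8 cm / 100 = -0.018.

>>> servo_tool([
  [0, 0, -0.006, 0],
  [0, 0, -0.012, 0],
  [0, 0, -0.016, 0],
  [0, 0, -0.018, 0],
  [0, 0, -0.019, 0],
  [0, 0, -0.019, 0],
  [0, 0, -0.019, 0],
])

```text
time: 5.95
ee_pos: [0.59, 0.3212, 0.0567]
tcp_rot: [180.0, -0.0, 102.8]
wrist_force: [0.2, -0.9, -1.5]
opening: 0.0504
grasp_force: 42.8
```

```bash
python3 - <<'E'
from h import *
save('side','d1.png'); s=get_obs(); print(s['wrist_force'],s['ee_pos'])
E
```

```text
[ 0.7900658  -0.32435654 -1.94754309] [0.59000596 0.32117557 0.05667878]
```

View pics/d1.png

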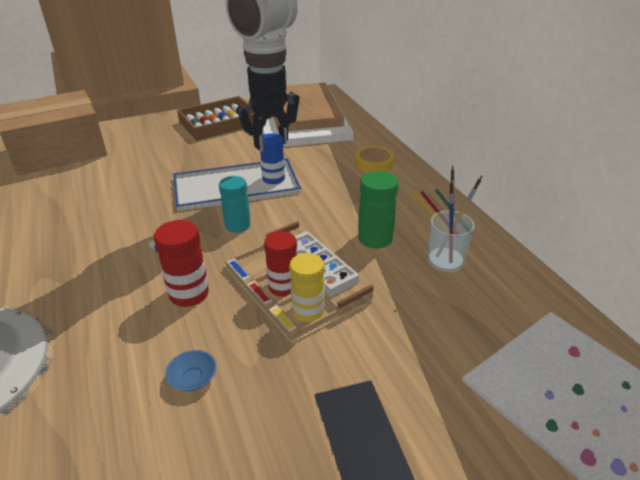

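The blue jar hangs just above the tray at (272,175), well within its rims, and the force equals its weight. I'll lower it until it touches and release it.

Scaled: -0.25 cm / 100 = -0.0025, -0.2 cm / 100 = -0.002.

>>> servo_tool([
  [0, 0, -0.001, 0],
  [0, 0, -0.002, 0],
  [0, 0, -0.0025, 0],
  [0, 0, -0.0025, 0],
])

```text
time: 6.33
ee_pos: [0.5901, 0.3213, 0.0562]
tcp_rot: [179.9, -0.1, 102.8]
wrist_force: [-4.3, -1.9, 12.0]
opening: 0.0506
grasp_force: 44.0
```

>>> servo_tool([
  [0, 0, 0, 0],
  [0, 0, 0, 0],
  [0, 0, 0, 0],
  [0, 0, 0, 0],
  [0, 0, 0, 0],
  [0, 0, 0, 0],
], claw=0.22)

```text
time: 6.83
ee_pos: [0.5897, 0.321, 0.0534]
tcp_rot: [-180.0, 0.0, 102.8]
wrist_force: [-0.2, 0.1, -0.7]
opening: 0.0664
grasp_force: 0.0
```

Scaled: -34.6 cm / 100 = -0.346, -10.1 cm / 100 = -0.101.

>>> servo_tool([
  [0, 0, 0.02, 0],
  [0, 0, 0.06, 0],
  [0, 0, 0.1, 0],
  [-0.007, -0.022, 0.12, 0],
  [-0.016, -0.055, 0.13, 0],
  [-0.026, -0.09, 0.13, 0],
  [-0.036, -0.125, 0.13, 0],
  [-0.046, -0.16, 0.13, 0],
  [-0.057, -0.195, 0.13, 0],
  [-0.067, -0.23, 0.13, 0],
  [-0.077, -0.265, 0.13, 0],
  [-0.087, -0.3, 0.13, 0],
  [-0.097, -0.33, 0.13, 0],
  [-0.101, -0.346, 0.12, 0],
  [-0.101, -0.346, 0.09, 0],
  [-0.101, -0.346, 0.06, 0],
  [-0.101, -0.346, 0.035, 0],
  [-0.101, -0.346, 0.015, 0],
  [-0.101, -0.346, 0.0065, 0],
  [-0.101, -0.346, 0.0065, 0],
])

```text
time: 8.5
ee_pos: [0.4876, -0.0249, 0.0583]
tcp_rot: [-179.8, -0.0, 102.8]
wrist_force: [-0.1, 0.5, 0.5]
opening: 0.0665
grasp_force: 0.0
```

>>> servo_tool([
  [0, 0, 0, 0],
  [0, 0, 0, 0],
])

```text
time: 8.67
ee_pos: [0.4897, -0.025, 0.0617]
tcp_rot: [179.9, 0.0, 102.8]
wrist_force: [0.5, -0.0, -0.2]
opening: 0.0668
grasp_force: 0.0
```

>>> servo_tool([
  [0, 0, 0, 0],
  [0, 0, 0, 0],
  [0, 0, 0, 0],
  [0, 0, 0, 0],
  [0, 0, 0, 0],
  [0, 0, 0, 0],
  [0, 0, 0, 0],
  [0, 0, 0, 0],
], claw=0.7)

```text
time: 9.33
ee_pos: [0.4898, -0.0249, 0.0618]
tcp_rot: [179.8, 0.0, 102.8]
wrist_force: [-0.6, 0.4, 6.2]
opening: 0.0509
grasp_force: 41.3
```

Scaled: 35.8 cm / 100 = 0.358, 2.25 cm / 100 = 0.0225.

>>> servo_tool([
  [0, 0, 0.01, 0],
  [0, 0, 0.04, 0],
  [0, 0, 0.075, 0],
  [0, 0, 0.11, 0],
  [0.001, 0.02, 0.125, 0],
  [0.003, 0.05, 0.125, 0],
  [0.005, 0.085, 0.125, 0],
  [0.008, 0.12, 0.125, 0],
  [0.01, 0.155, 0.125, 0],
  [0.012, 0.19, 0.125, 0],
  [0.014, 0.225, 0.125, 0],
  [0.017, 0.26, 0.125, 0],
  [0.019, 0.295, 0.125, 0],
  [0.021, 0.33, 0.125, 0],
  [0.022, 0.352, 0.12, 0],
  [0.0225, 0.358, 0.1, 0],
  [0.0225, 0.358, 0.07, 0],
  [0.0225, 0.358, 0.04, 0],
  [0.0225, 0.358, 0.02, 0],
  [0.0225, 0.358, 0.01, 0],
])

```text
time: 11.0
ee_pos: [0.51, 0.3324, 0.0671]
tcp_rot: [-179.8, 0.1, 102.8]
wrist_force: [-0.2, 0.6, -3.0]
opening: 0.0509
grasp_force: 42.9
```

Scaled: -1.65 cm / 100 = -0.0165, -1.6 cm / 100 = -0.016.

>>> servo_tool([
  [0, 0, -0.005, 0],
  [0, 0, -0.01, 0],
  [0, 0, -0.013, 0],
  [0, 0, -0.015, 0],
  [0, 0, -0.016, 0],
  [0, 0, -0.0165, 0],
  [0, 0, -0.0165, 0],
])

```text
time: 11.58
ee_pos: [0.512, 0.3335, 0.0568]
tcp_rot: [179.8, -0.1, 102.8]
wrist_force: [-4.0, -2.0, 9.4]
opening: 0.0507
grasp_force: 44.1
```

>>> servo_tool([
  [0, 0, 0, 0],
  [0, 0, 0, 0],
  [0, 0, 0, 0],
  [0, 0, 0, 0],
  [0, 0, 0, 0],
], claw=0.24)

```text
time: 12.0
ee_pos: [0.5114, 0.3331, 0.0537]
tcp_rot: [180.0, -0.0, 102.8]
wrist_force: [0.9, 0.8, 0.7]
opening: 0.0643
grasp_force: 0.0
```

Scaled: -42.7 cm / 100 = -0.427, 0.65 cm / 100 = 0.0065.

>>> servo_tool([
  [0, 0, 0.02, 0],
  [0, 0, 0.06, 0],
  [0, 0, 0.095, 0],
  [0, -0.017, 0.12, 0],
  [0, -0.05, 0.13, 0],
  [0, -0.09, 0.13, 0],
  [-0.001, -0.13, 0.13, 0],
  [-0.002, -0.17, 0.13, 0],
  [-0.002, -0.21, 0.13, 0],
  [-0.003, -0.25, 0.13, 0],
  [-0.003, -0.29, 0.13, 0],
  [-0.004, -0.33, 0.13, 0],
  [-0.005, -0.37, 0.13, 0],
  [-0.005, -0.405, 0.13, 0],
  [-0.0055, -0.427, 0.12, 0],
  [-0.0055, -0.427, 0.09, 0],
  [-0.0055, -0.427, 0.06, 0],
  [-0.0055, -0.427, 0.035, 0],
  [-0.0055, -0.427, 0.015, 0],
  [-0.0055, -0.427, 0.0065, 0],
])

```text
time: 13.67
ee_pos: [0.5043, -0.0938, 0.057]
tcp_rot: [-179.8, -0.1, 102.8]
wrist_force: [-0.3, -0.6, -0.9]
opening: 0.065
grasp_force: 0.0
```

>>> servo_tool([
  [0, 0, 0, 0],
  [0, 0, 0, 0],
  [0, 0, 0, 0],
])

```text
time: 13.92
ee_pos: [0.5067, -0.0941, 0.0617]
tcp_rot: [179.9, 0.1, 102.8]
wrist_force: [1.0, -0.3, 0.4]
opening: 0.0652
grasp_force: 0.0
```

>>> servo_tool([
  [0, 0, 0, 0],
  [0, 0, 0, 0],
  [0, 0, 0, 0],
  [0, 0, 0, 0],
  [0, 0, 0, 0],
  [0, 0, 0, 0],
  [0, 0, 0, 0],
  [0, 0, 0, 0],
], claw=0.7)

```text
time: 14.58
ee_pos: [0.5069, -0.0941, 0.0619]
tcp_rot: [179.8, 0.1, 102.8]
wrist_force: [0.3, -0.3, 6.7]
opening: 0.0505
grasp_force: 41.2
```

Scaled: 43.8 cm / 100 = 0.438, -7.5 cm / 100 = -0.075.

>>> servo_tool([
  [0, 0, 0.01, 0],
  [0, 0, 0.04, 0],
  [0, 0, 0.075, 0],
  [0, 0, 0.11, 0],
  [-0.004, 0.02, 0.125, 0],
  [-0.009, 0.05, 0.125, 0],
  [-0.015, 0.09, 0.125, 0],
  [-0.022, 0.13, 0.125, 0],
  [-0.029, 0.17, 0.125, 0],
  [-0.036, 0.21, 0.125, 0],
  [-0.043, 0.25, 0.125, 0],
  [-0.05, 0.29, 0.125, 0],
  [-0.057, 0.33, 0.125, 0],
  [-0.064, 0.37, 0.125, 0],
  [-0.07, 0.405, 0.125, 0],
  [-0.074, 0.432, 0.12, 0],
  [-0.075, 0.438, 0.095, 0],
  [-0.075, 0.438, 0.065, 0],
  [-0.075, 0.438, 0.035, 0],
  [-0.075, 0.438, 0.015, 0],
])

```text
time: 16.25
ee_pos: [0.4297, 0.3438, 0.0727]
tcp_rot: [-179.9, 0.1, 102.9]
wrist_force: [0.1, -0.0, -2.2]
opening: 0.0507
grasp_force: 43.0
```

Scaled: -2.15 cm / 100 = -0.0215, -2.1 cm / 100 = -0.021.

>>> servo_tool([
  [0, 0, -0.008, 0],
  [0, 0, -0.014, 0],
  [0, 0, -0.018, 0],
  [0, 0, -0.02, 0],
  [0, 0, -0.021, 0],
  [0, 0, -0.0215, 0],
  [0, 0, -0.0215, 0],
])

```text
time: 16.83
ee_pos: [0.4314, 0.3447, 0.0569]
tcp_rot: [179.8, -0.1, 102.8]
wrist_force: [-4.7, -2.0, 9.0]
opening: 0.0503
grasp_force: 44.2
```

>>> servo_tool([
  [0, 0, 0, 0],
  [0, 0, 0, 0],
  [0, 0, 0, 0],
  [0, 0, 0, 0],
  [0, 0, 0, 0],
], claw=0.24)

```text
time: 17.25
ee_pos: [0.4309, 0.3441, 0.0538]
tcp_rot: [180.0, -0.0, 102.8]
wrist_force: [1.0, -0.7, 0.3]
opening: 0.0646
grasp_force: 0.0
```

Scaled: -43.4 cm / 100 = -0.434, -40.5 cm / 100 = -0.405.

>>> servo_tool([
  [0, 0, 0.02, 0],
  [0, 0, 0.06, 0],
  [0, 0, 0.095, 0],
  [0.003, -0.017, 0.13, 0],
  [0.01, -0.05, 0.16, 0],
  [0.02, -0.09, 0.18, 0],
  [0.03, -0.13, 0.2, 0],
  [0.04, -0.17, 0.2, 0],
  [0.05, -0.21, 0.2, 0],
  [0.06, -0.25, 0.2, 0],
  [0.07, -0.29, 0.2, 0],
  [0.08, -0.33, 0.2, 0],
  [0.09, -0.37, 0.2, 0],
  [0.09, -0.405, 0.2, 0],
  [0.09, -0.434, 0.2, 0],
  [0.09, -0.434, 0.2, 0],
  [0.09, -0.434, 0.2, 0],
  [0.09, -0.434, 0.2, 0],
], claw=0.05)

```text
time: 18.75
ee_pos: [0.5208, -0.0898, 0.2535]
tcp_rot: [-180.0, -0.0, 102.8]
wrist_force: [-0.4, -1.2, -0.3]
opening: 0.0809
grasp_force: 0.0
```

```bash
python3 - <<'E'
from h import *
np.save('T2.npy',toolT());save('wrist','w2.png');print(toolT()[:3,3],get_obs()['tcp_rot'])
E
```

```text
[ 0.5208056  -0.08920362  0.25365618] [ 1.79993671e+02 -1.14990066e-02  1.02871701e+02]
```

Scaled: -30 cm / 100 = -0.3, -27.5 cm / 100 = -0.275.

>>> servo_tool([
  [-0.005, -0.035, 0, 0],
  [-0.01, -0.075, 0, 0],
  [-0.015, -0.115, 0, 0],
  [-0.02, -0.155, 0, 0],
  [-0.025, -0.195, 0, 0],
  [-0.03, -0.235, 0, 0],
  [-0.03, -0.275, 0, 0],
  [-0.03, -0.3, 0, 0],
  [-0.03, -0.3, 0, 0],
  [-0.03, -0.3, 0, 0],
  [-0.03, -0.3, 0, 0],
])

```text
time: 19.72
ee_pos: [0.4915, -0.3887, 0.2536]
tcp_rot: [180.0, -0.0, 102.9]
wrist_force: [1.2, 0.4, -0.2]
opening: 0.0811
grasp_force: 0.0
```

```bash
python3 - <<'E'
from h import *
np.save('T3.npy',toolT());save('wrist','w3.png');print(toolT()[:3,3])
save('scene','s3.png');save('side','d3.png')
a=cv2.imread('pics/w2.png');b=cv2.imread('pics/w3.png');cv2.imwrite('pics/w23.png',np.hstack([cv2.resize(a,(400,300)),cv2.resize(b,(400,300))]))
E
```

```text
[ 0.491462   -0.38836925  0.25391494]
```

View pics/w2.png

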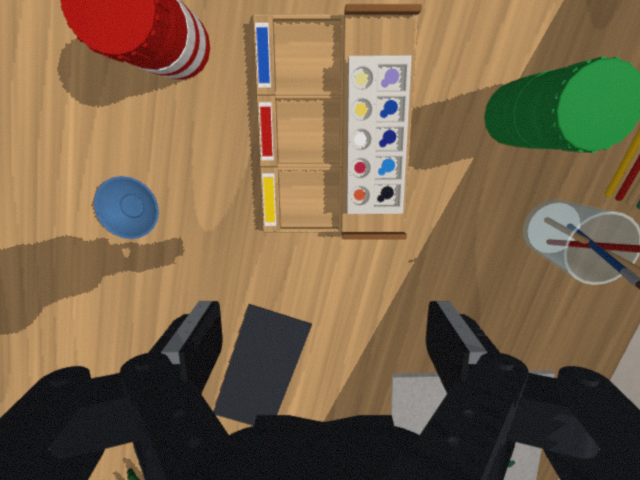

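View pics/w3.png

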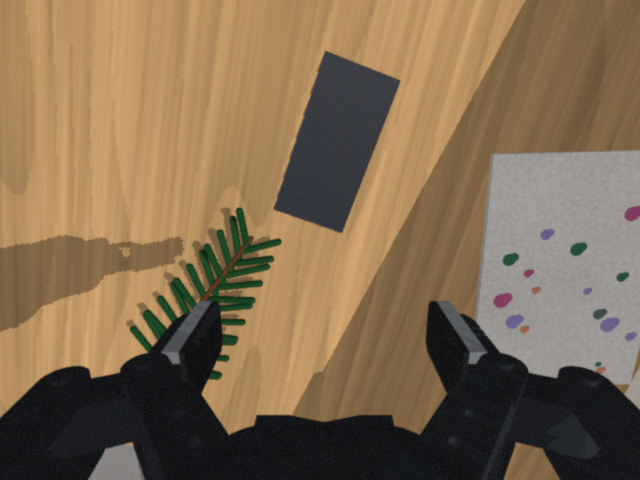

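The wrist view shows the empty rack: swatches at u≈265, compartment interiors, and the palette spanning (348,57)–(411,213). The second view has the mat with corners (326,51), (400,80), (343,233) and (275,210).

```bash
python3 - <<'E'
from h import *
i1,i2,i3=[cv2.imread(f'pics/w{i}.png')[:,:,::-1].copy() for i in (1,2,3)];T1,T2,T3=[np.load(f'T{i}.npy') for i in (1,2,3)]
def pal(im,b):
    h,s,v=cv2.split(cv2.cvtColor(im,cv2.COLOR_RGB2HSV));k=((s<60)&(v>110)).astype(np.uint8);q=np.zeros_like(k);q[b[1]:b[3],b[0]:b[2]]=k[b[1]:b[3],b[0]:b[2]]
    q=cv2.morphologyEx(q,cv2.MORPH_CLOSE,np.ones((15,15)));c=max(cv2.findContours(q,0,1)[0],key=cv2.contourArea)
    a=cv2.approxPolyDP(cv2.convexHull(c),8,True)[:,0];print(a.tolist());return order(a)
def order(a):
    c=a.mean(0);return np.array(sorted(a,key=lambda p:np.arctan2(*(p-c)[::-1])),float)
def rep(n,W):
    e=[np.linalg.norm(W[i]-W[i-1]).round(4) for i in range(4)];d=[W[i]-W[i-1] for i in range(4)];print(n,W.round(4).tolist(),'c',W.mean(0).round(4),e)
    for v,l in zip(d,e):
        if l>.1: v=v*np.sign(v[1]);print('  yaw',np.degrees(np.arctan2(-v[0],v[1])).round(2))
p1=pal(i1,(344,110,412,270));p2=pal(i2,(344,40,418,230))
rep('pal one view',np.array([onz('wrist',p,.042,T2) for p in p2]))
if len(p1)==len(p2)==4: rep('pal two view',np.array([two(ray('wrist',a,T1),ray('wrist',b,T2)) for a,b in zip(p1,p2)]))
def mat(im,b):
    v=cv2.cvtColor(im,cv2.COLOR_RGB2HSV)[:,:,2];k=(v<85).astype(np.uint8);q=np.zeros_like(k);q[b[1]:b[3],b[0]:b[2]]=k[b[1]:b[3],b[0]:b[2]]
    q=cv2.morphologyEx(q,cv2.MORPH_OPEN,np.ones((5,5)));c=max(cv2.findContours(q,0,1)[0],key=cv2.contourArea);return order(cv2.approxPolyDP(cv2.convexHull(c),8,True)[:,0])
m3=mat(i3,(265,40,410,245));rep('mat',np.array([onz('wrist',p,.003,T3) for p in m3]))
ms=mat(cv2.imread('pics/s0.png')[:,:,::-1].copy(),(90,205,200,260))
if len(m3)==4: 
  W=np.array([onz('wrist',p,.003,T3) for p in m3])
  for p,w in zip(m3,W):
    q=min(ms,key=lambda a:np.linalg.norm(onz('scene',a,.003)-w));print('mat corner 3d',two(ray('wrist',p,T3),ray('scene',q)).round(4))
S=[]
for col in ('blue','red','yellow'):
    m=mask(i2,col);k=np.zeros_like(m);k[10:240,250:282]=m[10:240,250:282]
    r=cv2.minAreaRect(max(cv2.findContours(k,0,1)[0],key=cv2.contourArea));S.append(onz('wrist',r[0],.0195,T2));print(col,S[-1].round(4),r)
d=S[0]-S[2];y=np.arctan2(-d[0],d[1]);print('rack yaw',np.degrees(y),np.linalg.norm(d));print('bays',[(s[:2]+.044*np.array([np.cos(y),np.sin(y)])).round(4) for s in S])
# interior by floor edges of the red bay (pixels read off the picture), floor z .009
q=np.array([(275,98),(332,98),(335,165),(277,165)]);print('red bay wall-top box',[onz('wrist',p,.018,T2)[:2].round(4) for p in q],np.mean([onz('wrist',p,.018,T2) for p in q],0))
E
```

```text
[[401, 128], [396, 256], [350, 257], [350, 129]]
[[410, 55], [402, 212], [348, 213], [349, 56]]
pal one view [[0.5116, 0.0506, 0.042], [0.5667, 0.064, 0.042], [0.6012, -0.0809, 0.042], [0.5465, -0.0944, 0.042]] c [ 0.5565 -0.0152  0.042 ] [np.float64(0.1492), np.float64(0.0567), np.float64(0.149), np.float64(0.0564)]
  yaw 13.53
  yaw 13.4
pal two view [[0.5114, 0.0501, 0.0444], [0.5661, 0.0636, 0.0434], [0.601, -0.0806, 0.0439], [0.5464, -0.0934, 0.0468]] c [ 0.5562 -0.015   0.0446] [np.float64(0.1477), np.float64(0.0563), np.float64(0.1484), np.float64(0.0562)]
  yaw 13.7
  yaw 13.61
mat [[0.4582, -0.2439, 0.003], [0.5383, -0.2518, 0.003], [0.5197, -0.4223, 0.003], [0.4388, -0.4153, 0.003]] c [ 0.4887 -0.3333  0.003 ] [np.float64(0.1724), np.float64(0.0804), np.float64(0.1715), np.float64(0.0813)]
  yaw -6.49
  yaw -6.2
mat corner 3d [ 0.4589 -0.245  -0.0013]
mat corner 3d [ 5.393e-01 -2.526e-01 -2.000e-04]
mat corner 3d [ 0.5196 -0.4213  0.0024]
mat corner 3d [ 0.4382 -0.415  -0.0005]
blue [0.4289 0.0368 0.0195] ((262.6573181152344, 54.90509033203125), (54.17973709106445, 10.172086715698242), 87.95458984375)
red [ 0.4449 -0.0333  0.0195] ((265.9600830078125, 131.0015869140625), (48.361331939697266, 9.832139015197754), 87.70938873291016)
yellow [ 0.4607 -0.1035  0.0195] ((268.726806640625, 199.4897003173828), (43.45513153076172, 9.9442777633667), 87.39744567871094)
rack yaw 12.769441747264212 0.14389417946739996
bays [array([0.4718, 0.0466]), array([ 0.4878, -0.0235]), array([ 0.5036, -0.0938])]
red bay wall-top box [array([0.4479, 0.0005]), array([0.5046, 0.0134]), array([ 0.523 , -0.0513]), array([ 0.4624, -0.0651])] [ 0.48449148 -0.02564057  0.018     ]
```

The palette is at (0.5565,−0.0155) with yaw 13.5°, measuring 149×57 mm with its top at ≈0.043. The mat is at (0.4895,−0.333) with yaw ≈−6.4° on the table. Now I'll grasp the palette.

Scaled: 37.4 cm / 100 = 0.374, -13.5 cm / 100 = -0.135, 0.012 rad / 3.1416 = 0.0038.

>>> servo_tool([
  [0.006, 0.035, 0, 0.0038],
  [0.013, 0.075, 0, 0.0038],
  [0.02, 0.115, 0, 0.0038],
  [0.027, 0.155, 0, 0.0038],
  [0.034, 0.195, 0, 0.0038],
  [0.041, 0.235, 0, 0.0038],
  [0.048, 0.275, 0, 0.0038],
  [0.055, 0.315, 0, 0.0038],
  [0.062, 0.35, 0, 0.0038],
  [0.0655, 0.374, -0.02, 0.0038],
  [0.0655, 0.374, -0.06, 0.0038],
  [0.0655, 0.374, -0.1, 0.0038],
  [0.0655, 0.374, -0.135, 0.0038],
  [0.0655, 0.374, -0.16, 0.0038],
  [0.0655, 0.374, -0.18, 0.0038],
  [0.0655, 0.374, -0.195, 0.0038],
  [0.0655, 0.374, -0.195, 0.0038],
  [0.0655, 0.374, -0.195, 0.0038],
], claw=0.05)

```text
time: 21.37
ee_pos: [0.5557, -0.0152, 0.0588]
tcp_rot: [-180.0, -0.0, 103.6]
wrist_force: [0.1, 0.1, -0.1]
opening: 0.0812
grasp_force: 0.0
```

Scaled: -3.7 cm / 100 = -0.037, -3.3 cm / 100 = -0.033.

>>> servo_tool([
  [0, 0, -0.01, 0],
  [0, 0, -0.018, 0],
  [0, 0, -0.024, 0],
  [0, 0, -0.029, 0],
  [0, 0, -0.033, 0],
  [0, 0, -0.037, 0],
  [0, 0, -0.037, 0],
  [0, 0, -0.037, 0],
  [0, 0, -0.037, 0],
])

```text
time: 22.12
ee_pos: [0.5564, -0.016, 0.0218]
tcp_rot: [180.0, 0.0, 103.5]
wrist_force: [-0.5, -0.2, -0.6]
opening: 0.0812
grasp_force: 0.0
```

```bash
python3 - <<'E'
from h import *
im=save('wrist','w4.png');save('side','d4.png');d=cv2.imread('pics/d4.png')
cv2.imwrite('pics/c4.png',np.hstack([cv2.resize(cv2.imread('pics/w4.png'),(400,300)),cv2.resize(d[170:350,190:430],(400,300))]))
E
```

```text
(no output)
```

View pics/c4.png

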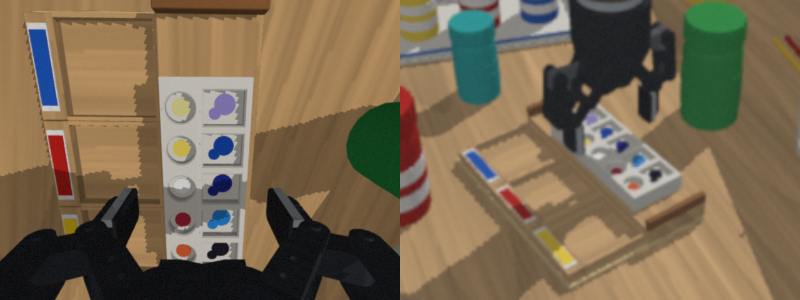

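The fingers straddle the palette front and back, clear of it. I'll close in two stages to watch for deck contact.

>>> servo_tool([
  [0, 0, 0, 0],
  [0, 0, 0, 0],
  [0, 0, 0, 0],
  [0, 0, 0, 0],
], claw=0.24, force=30)

```text
time: 22.55
ee_pos: [0.5563, -0.016, 0.0217]
tcp_rot: [180.0, 0.0, 103.5]
wrist_force: [-0.9, 0.6, -0.1]
opening: 0.0646
grasp_force: 0.0
```

>>> servo_tool([
  [0, 0, 0, 0],
  [0, 0, 0, 0],
  [0, 0, 0, 0],
  [0, 0, 0, 0],
  [0, 0, 0, 0],
  [0, 0, 0, 0],
  [0, 0, 0, 0],
  [0, 0, 0, 0],
], claw=0.6, force=45)

```text
time: 23.22
ee_pos: [0.5563, -0.016, 0.0216]
tcp_rot: [180.0, 0.0, 103.5]
wrist_force: [0.4, -0.3, 0.4]
opening: 0.0342
grasp_force: 0.0
```

>>> servo_tool([
  [0, 0, 0.003, 0],
  [0, 0, 0.008, 0],
  [0, 0, 0.015, 0],
  [0, 0, 0.02, 0],
  [0, 0, 0.02, 0],
  [0, 0, 0.02, 0],
  [0, 0, 0.02, 0],
])

```text
time: 23.8
ee_pos: [0.5563, -0.0159, 0.0416]
tcp_rot: [180.0, -0.0, 103.5]
wrist_force: [0.1, 0.3, 0.3]
opening: 0.0344
grasp_force: 0.0
```

```bash
python3 - <<'E'
from h import *
s=get_obs();print(s['opening'],s['grasp_force'],s['torque'],s['wrist_force'],s['ee_pos'])
im=save('wrist','w5.png');save('side','d5.png');d=cv2.imread('pics/d5.png')
cv2.imwrite('pics/c5.png',np.hstack([cv2.resize(cv2.imread('pics/w5.png'),(400,300)),cv2.resize(d[170:350,190:430],(400,300))]))
E
```

```text
0.034422820507344354 0.0 [-0.00495206 -0.01849582  0.00638888] [0.11522737 0.30071866 0.32666834] [ 0.55631067 -0.01593245  0.04159503]
```

View pics/c5.png

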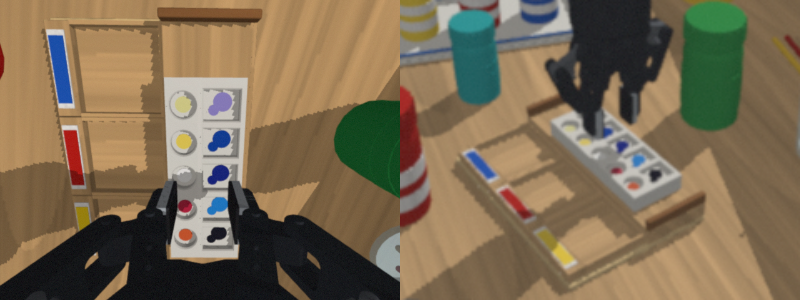

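The gripper closed to 34 mm without touching anything, so the fingertips passed over the palette. I'll triangulate the tips to learn their true height relative to the TCP.

```bash
python3 - <<'E'
from h import *
T=toolT()
w=cv2.imread('pics/w5.png')[240:400,220:440];d=cv2.imread('pics/d5.png')[205:265,285:350]
cv2.imwrite('pics/c6.png',np.hstack([cv2.resize(w,(412,300)),cv2.resize(d,(325,300),interpolation=cv2.INTER_CUBIC)]))
for n,a,b in (('front',(280,293),(308,250)),('rear',(373,291),(327,242))):
    X=two(ray('wrist',a,T),ray('side',b));print(n,X.round(4),'tool',(np.linalg.inv(T)@np.r_[X,1])[:3].round(4))
E
```

```text
front [ 0.5375 -0.015   0.0648] tool [ 0.0053 -0.0178 -0.0235]
rear [ 0.5763 -0.0056  0.0626] tool [ 0.0053  0.022  -0.0213]
```

View pics/c6.png

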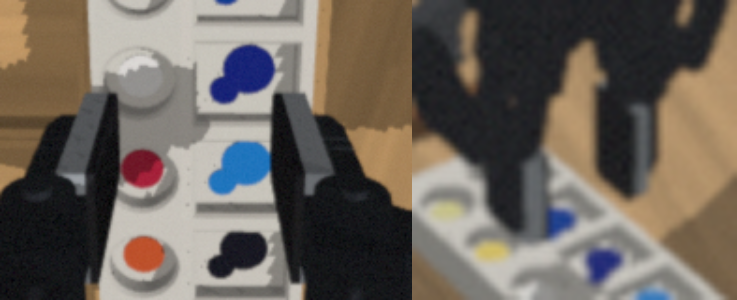

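The tips sit ≈22 mm behind the TCP at this opening, and farther back when wider, so I must go ~18 mm lower. I'll reopen and descend in steps, watching the force.

>>> servo_tool([
  [0, 0, 0, 0],
  [0, 0, 0, 0],
  [0, 0, 0, 0],
  [0, 0, 0, 0],
  [0, 0, 0, 0],
  [0, 0, 0, 0],
  [0, 0, 0, 0],
  [0, 0, 0, 0],
], claw=0.15)

```text
time: 24.57
ee_pos: [0.5563, -0.0159, 0.0416]
tcp_rot: [180.0, 0.0, 103.5]
wrist_force: [0.5, 0.5, 0.3]
opening: 0.0724
grasp_force: 0.0
```

Scaled: -3 cm / 100 = -0.03, -2.6 cm / 100 = -0.026.

>>> servo_tool([
  [0, 0, -0.008, 0],
  [0, 0, -0.016, 0],
  [0, 0, -0.022, 0],
  [0, 0, -0.026, 0],
  [0, 0, -0.03, 0],
  [0, 0, -0.03, 0],
  [0, 0, -0.03, 0],
])

```text
time: 25.15
ee_pos: [0.5562, -0.0159, 0.0114]
tcp_rot: [-180.0, -0.0, 103.5]
wrist_force: [0.2, -0.4, 0.3]
opening: 0.073
grasp_force: 0.0
```

Scaled: -0.8 cm / 100 = -0.008, -0.6 cm / 100 = -0.006.

>>> servo_tool([
  [0, 0, -0.003, 0],
  [0, 0, -0.006, 0],
  [0, 0, -0.008, 0],
  [0, 0, -0.008, 0],
  [0, 0, -0.008, 0],
])

```text
time: 25.57
ee_pos: [0.5562, -0.016, 0.0034]
tcp_rot: [-180.0, -0.0, 103.5]
wrist_force: [-0.5, -0.3, 0.6]
opening: 0.0727
grasp_force: 0.0
```

>>> servo_tool([
  [0, 0, 0, 0],
  [0, 0, 0, 0],
  [0, 0, 0, 0],
  [0, 0, 0, 0],
  [0, 0, 0, 0],
  [0, 0, 0, 0],
  [0, 0, 0, 0],
], claw=0.45, force=45)

```text
time: 26.15
ee_pos: [0.5567, -0.016, 0.0042]
tcp_rot: [179.9, 0.0, 103.5]
wrist_force: [-0.2, 0.4, 5.6]
opening: 0.0568
grasp_force: 49.2
```

Scaled: -31.7 cm / 100 = -0.317, -6.7 cm / 100 = -0.067, -0.347 rad / 3.1416 = -0.1105.

>>> servo_tool([
  [0, 0, 0.004, 0],
  [0, 0, 0.01, 0],
  [0, 0, 0.02, 0],
  [0, 0, 0.04, 0],
  [0, 0, 0.06, 0],
  [-0.003, -0.015, 0.075, -0.0064],
  [-0.009, -0.04, 0.08, -0.0159],
  [-0.015, -0.07, 0.08, -0.0255],
  [-0.021, -0.1, 0.08, -0.0382],
  [-0.028, -0.13, 0.08, -0.0509],
  [-0.034, -0.16, 0.08, -0.0637],
  [-0.04, -0.19, 0.08, -0.0764],
  [-0.047, -0.22, 0.08, -0.0891],
  [-0.053, -0.25, 0.08, -0.1019],
  [-0.059, -0.28, 0.08, -0.1105],
  [-0.064, -0.305, 0.08, -0.1105],
  [-0.067, -0.317, 0.08, -0.1105],
  [-0.067, -0.317, 0.07, -0.1105],
  [-0.067, -0.317, 0.07, -0.1105],
  [-0.067, -0.317, 0.07, -0.1105],
])

```text
time: 27.82
ee_pos: [0.489, -0.3318, 0.0729]
tcp_rot: [-179.9, -0.1, 83.7]
wrist_force: [0.6, 0.9, -2.2]
opening: 0.0564
grasp_force: 48.9
```

```bash
python3 - <<'E'
from h import *
s=get_obs();print(s['opening'],s['grasp_force'],s['torque'],s['wrist_force'],s['ee_pos'],s['tcp_rot'])
np.save('T7.npy',toolT())
im=save('wrist','w7.png');save('side','d7.png');d=cv2.imread('pics/d7.png')
cv2.imwrite('pics/c7.png',np.hstack([cv2.resize(cv2.imread('pics/w7.png'),(400,300)),cv2.resize(d[260:480,270:563],(400,300))]))
E
```

```text
0.056435870815850345 48.89561399817467 [ 0.02903142 -0.10446513  0.01923403] [ 0.58539075  0.8829346  -2.1627526 ] [ 0.48897114 -0.33182579  0.07285864] [-1.79911998e+02 -6.74136763e-02  8.36690070e+01]
```

View pics/c7.png

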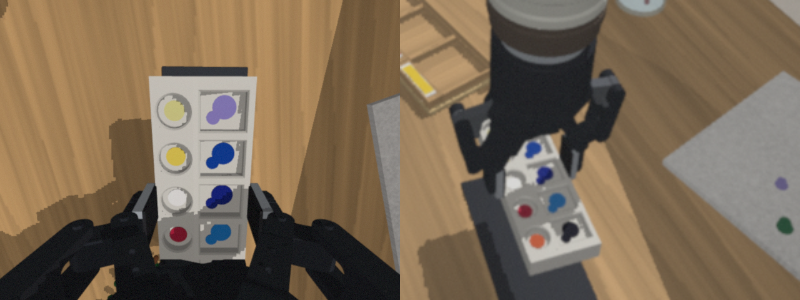

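The palette is held level above the mat, with the mat's far edge just showing at (162–247,67) in the half-scale view. I'll measure where the palette sits in the tool and any tilt.

```bash
python3 - <<'E'
from h import *
im=cv2.imread('pics/w7.png')[:,:,::-1].copy();T=np.load('T7.npy')
h,s,v=cv2.split(cv2.cvtColor(im,cv2.COLOR_RGB2HSV));k=((s<60)&(v>110)).astype(np.uint8);k[:,:225]=0;k[:,430:]=0;k[:100]=0;k[300:]=0
k=cv2.morphologyEx(k,cv2.MORPH_CLOSE,np.ones((25,25)));c=max(cv2.findContours(k,0,1)[0],key=cv2.contourArea)
print(cv2.approxPolyDP(cv2.convexHull(c),6,True)[:,0].tolist())
# far edge corners at top
p=c[:,0].astype(int);L=p[np.argmin(p.sum(1))];Rr=p[np.argmin(p[:,1]-p[:,0])];print(L,Rr)
W=[onz('wrist',q,T[2,3]+.0385,T) for q in (L,Rr)];d=W[1]-W[0]
print([w.round(4) for w in W],'width',np.linalg.norm(d),'yaw',np.degrees(np.arctan2(d[1],d[0])))
x=d/np.linalg.norm(d);y=np.array([-x[1],x[0],0]);ctr=(W[0]+W[1])/2-y*.075;print('centre',ctr)
# slab left & right edge directions at rows
for r in (140,220): 
    q=np.where(k[r])[0];a,b=onz('wrist',(q[0],r),T[2,3]+.0385,T),onz('wrist',(q[-1],r),T[2,3]+.0385,T);print(r,np.linalg.norm(a-b).round(4),((a+b)/2).round(4))
g=v<85;sub=g[95:122,250:405];ys,xs=np.where(sub);print('mat edge rows',[ (c+250, int(np.where(sub[:,c])[0].min()+95)) for c in (20,75,130) if sub[:,c].any()])
for u in ((260,107),(395,107)): print(onz('wrist',u,.003,T).round(4))
E
```

```text
[[409, 122], [415, 299], [250, 299], [238, 122]]
[238 122] [410 123]
[array([ 0.4674, -0.254 ,  0.1114]), array([ 0.5243, -0.2606,  0.1114])] width 0.05731030845180261 yaw -6.640019123166127
centre [ 0.48718451 -0.33179922  0.11135864]
140 0.0574 [ 0.4952 -0.2629  0.1114]
220 0.0574 [ 0.4922 -0.2904  0.1114]
mat edge rows [(270, 107), (325, 107), (380, 107)]
[ 0.4585 -0.2421  0.003 ]
[ 0.5397 -0.2511  0.003 ]
```

Scaled: -8.6 cm / 100 = -0.086, -8.5 cm / 100 = -0.085.

>>> servo_tool([
  [0.001, -0.001, -0.015, 0],
  [0.002, -0.002, -0.035, 0],
  [0.002, -0.002, -0.055, 0],
  [0.002, -0.002, -0.07, 0],
  [0.002, -0.002, -0.078, 0],
  [0.002, -0.002, -0.083, 0],
  [0.002, -0.002, -0.085, 0],
  [0.002, -0.002, -0.086, 0],
  [0.002, -0.002, -0.086, 0],
  [0.002, -0.002, -0.086, 0],
])

```text
time: 28.75
ee_pos: [0.4918, -0.3352, -0.0114]
tcp_rot: [179.9, 0.0, 83.6]
wrist_force: [-0.8, -0.8, -3.3]
opening: 0.0565
grasp_force: 48.9
```

Scaled: -0.2 cm / 100 = -0.002, -0.1 cm / 100 = -0.001.

>>> servo_tool([
  [0, 0, -0.001, 0],
  [0, 0, -0.002, 0],
  [0, 0, -0.002, 0],
  [0, 0, -0.002, 0],
])

```text
time: 29.08
ee_pos: [0.4913, -0.335, -0.0144]
tcp_rot: [180.0, 0.0, 83.6]
wrist_force: [0.1, -0.0, -2.7]
opening: 0.0568
grasp_force: 48.9
```

Scaled: -0.15 cm / 100 = -0.0015, -0.1 cm / 100 = -0.001.

>>> servo_tool([
  [0, 0, -0.001, 0],
  [0, 0, -0.001, 0],
  [0, 0, -0.0015, 0],
  [0, 0, -0.0015, 0],
])

```text
time: 29.42
ee_pos: [0.4912, -0.3349, -0.016]
tcp_rot: [-180.0, -0.0, 83.6]
wrist_force: [-0.4, 0.4, -4.2]
opening: 0.0562
grasp_force: 48.9
```

>>> servo_tool([
  [0, 0.0005, -0.0005, 0],
  [0, 0.0005, -0.001, 0],
  [0, 0.0005, -0.001, 0],
  [0, 0.0005, -0.001, 0],
])

```text
time: 29.75
ee_pos: [0.4913, -0.3344, -0.0168]
tcp_rot: [180.0, -0.0, 83.6]
wrist_force: [0.1, 0.6, -0.9]
opening: 0.0562
grasp_force: 49.2
```

Scaled: -0.1 cm / 100 = -0.001, -0.05 cm / 100 = -0.0005.

>>> servo_tool([
  [0, 0, -0.0005, 0],
  [0, 0, -0.001, 0],
  [0, 0, -0.001, 0],
  [0, 0, -0.001, 0],
])

```text
time: 30.08
ee_pos: [0.4914, -0.3344, -0.0168]
tcp_rot: [180.0, 0.0, 83.6]
wrist_force: [-4.1, 2.7, 7.7]
opening: 0.0563
grasp_force: 50.0
```

Scaled: 0.1 cm / 100 = 0.001.

>>> servo_tool([
  [0, 0, 0.001, 0],
  [0, 0, 0.001, 0],
  [0, 0, 0.001, 0],
  [0, 0, 0.001, 0],
  [0, 0, 0.001, 0],
  [0, 0, 0.001, 0],
], claw=0.15)

```text
time: 30.58
ee_pos: [0.4913, -0.3345, -0.017]
tcp_rot: [-180.0, -0.0, 83.6]
wrist_force: [0.7, -0.5, -0.8]
opening: 0.0729
grasp_force: 0.0
```

Scaled: 25 cm / 100 = 0.25, 22 cm / 100 = 0.22.

>>> servo_tool([
  [0, 0, 0.01, 0],
  [0, 0, 0.03, 0],
  [0, 0, 0.06, 0],
  [0, 0, 0.1, 0],
  [0, -0.01, 0.14, 0],
  [-0.01, -0.035, 0.18, 0],
  [-0.015, -0.06, 0.22, 0],
  [-0.015, -0.06, 0.25, 0],
  [-0.015, -0.06, 0.25, 0],
  [-0.015, -0.06, 0.25, 0],
  [-0.015, -0.06, 0.25, 0],
])

```text
time: 31.5
ee_pos: [0.4763, -0.3945, 0.233]
tcp_rot: [180.0, 0.0, 83.6]
wrist_force: [0.3, 0.4, -1.3]
opening: 0.0725
grasp_force: 0.0
```

```bash
python3 - <<'E'
from h import *
T=toolT();im=save('wrist','w8.png');print(T[:3,3])
h,s,v=cv2.split(cv2.cvtColor(im,cv2.COLOR_RGB2HSV))
def rect(k):
    k=cv2.morphologyEx(k,cv2.MORPH_CLOSE,np.ones((15,15)));k[300:]=0;k[:,:230]=0;k[:,430:]=0
    c=max(cv2.findContours(k,0,1)[0],key=cv2.contourArea);return cv2.boxPoints(cv2.minAreaRect(c))
for n,k,z in (('pal',(s<60)&(v>110),.021),('mat+pal',((s<60)&(v>110))|(v<85),.003)):
    W=np.array([onz('wrist',p,z,T) for p in rect(k.astype(np.uint8))]);e=[np.linalg.norm(W[i]-W[i-1]) for i in range(4)]
    i=int(np.argmax(e));d=W[i]-W[i-1];d*=np.sign(d[1]);print(n,W.mean(0).round(4),np.round(e,4),np.degrees(np.arctan2(-d[0],d[1])).round(2))
E
```

```text
[ 0.47627118 -0.3944602   0.23304843]
pal [ 0.4909 -0.3344  0.021 ] [0.1509 0.0579 0.151  0.0651] -4.58
mat+pal [ 0.4899 -0.3334  0.003 ] [0.1746 0.0824 0.1747 0.0939] -4.14
```

View pics/w8.png

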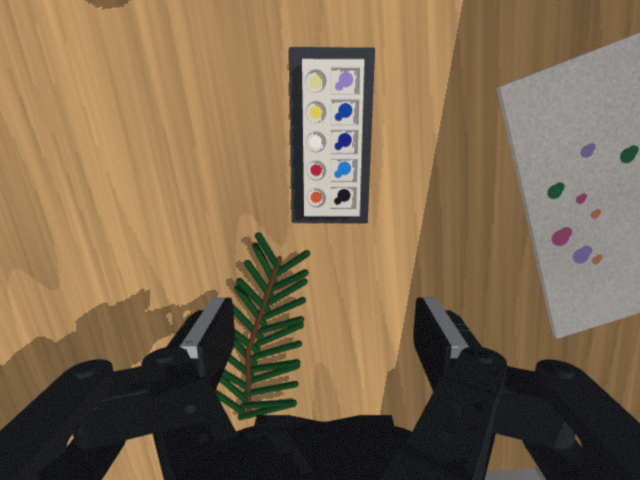

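The palette lies centred on the mat to within ~1 mm, at (303–367,58–216) inside the mat (290–375,47–222). Next I return for the yellow jar.

Scaled: 73.85 cm / 100 = 0.7385, -4.5 cm / 100 = -0.045, 0.335 rad / 3.1416 = 0.1066.

>>> servo_tool([
  [0, 0.03, 0, 0.0095],
  [0, 0.07, 0, 0.0191],
  [-0.003, 0.11, 0, 0.0318],
  [-0.006, 0.15, 0, 0.0446],
  [-0.01, 0.19, 0, 0.0573],
  [-0.013, 0.23, 0, 0.07],
  [-0.015, 0.27, 0, 0.0828],
  [-0.018, 0.31, 0, 0.0955],
  [-0.02, 0.35, 0, 0.1066],
  [-0.023, 0.39, 0, 0.1066],
  [-0.025, 0.43, 0, 0.1066],
  [-0.028, 0.47, 0, 0.1066],
  [-0.03, 0.51, 0, 0.1066],
  [-0.033, 0.55, 0, 0.1066],
  [-0.036, 0.59, 0, 0.1066],
  [-0.039, 0.63, 0, 0.1066],
  [-0.042, 0.67, 0, 0.1066],
  [-0.045, 0.71, 0, 0.1066],
  [-0.045, 0.7385, 0, 0.1066],
  [-0.045, 0.7385, 0, 0.1066],
], claw=0.24)

```text
time: 33.22
ee_pos: [0.4295, 0.3483, 0.2301]
tcp_rot: [-179.8, 0.0, 103.1]
wrist_force: [0.6, 0.2, -0.1]
opening: 0.0649
grasp_force: 0.0
```

>>> servo_tool([
  [0, 0, 0, 0],
  [0, 0, 0, 0],
  [0, 0, 0, 0],
])

```text
time: 33.47
ee_pos: [0.431, 0.3431, 0.2327]
tcp_rot: [-180.0, 0.0, 102.8]
wrist_force: [-0.5, -0.3, 0.4]
opening: 0.0646
grasp_force: 0.0
```

```bash
python3 - <<'E'
from h import *
s=get_obs();print(s['ee_pos'],s['tcp_rot'],s['opening'])
save('wrist','w9.png');save('side','d9.png');d=cv2.imread('pics/d9.png')
cv2.imwrite('pics/c9.png',np.hstack([cv2.resize(cv2.imread('pics/w9.png'),(400,300)),cv2.resize(d[90:270,130:370],(400,300))]))
E
```

```text
[0.4310478  0.34305008 0.23271471] [-1.79956254e+02  2.87880754e-02  1.02795566e+02] 0.06459926906408175
```

View pics/c9.png

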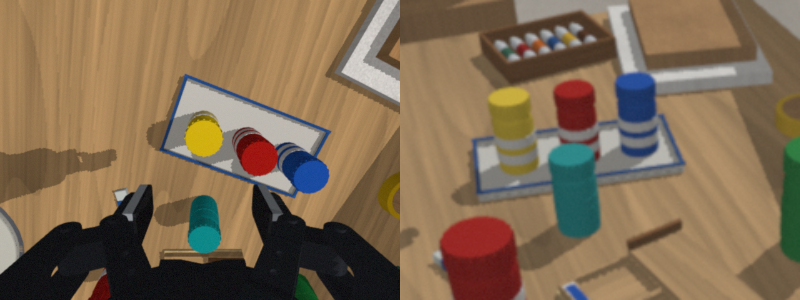

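All three jars stand upright on the tray. I'll descend on yellow and grasp it.

>>> servo_tool([
  [0, 0.001, -0.03, 0],
  [0, 0.001, -0.065, 0],
  [0, 0.001, -0.1, 0],
  [0, 0.001, -0.13, 0],
  [0, 0.001, -0.155, 0],
  [0, 0.001, -0.17, 0],
  [0, 0.001, -0.1785, 0],
  [0, 0.001, -0.1785, 0],
  [0, 0.001, -0.1785, 0],
  [0, 0.001, -0.1785, 0],
])

```text
time: 34.4
ee_pos: [0.4321, 0.3453, 0.0562]
tcp_rot: [179.9, -0.1, 102.8]
wrist_force: [0.2, 0.8, -0.5]
opening: 0.0649
grasp_force: 0.0
```

>>> servo_tool([
  [0, 0, 0, 0],
  [0, 0, 0, 0],
  [0, 0, 0, 0],
  [0, 0, 0, 0],
  [0, 0, 0, 0],
  [0, 0, 0, 0],
  [0, 0, 0, 0],
], claw=0.7, force=40)

```text
time: 34.98
ee_pos: [0.4321, 0.3456, 0.0563]
tcp_rot: [179.9, -0.1, 102.8]
wrist_force: [-0.6, -0.8, 6.1]
opening: 0.0508
grasp_force: 41.5
```

Scaled: -43.9 cm / 100 = -0.439, 12.5 cm / 100 = 0.125.

>>> servo_tool([
  [0, 0, 0.01, 0],
  [0, 0, 0.04, 0],
  [0, 0, 0.075, 0],
  [0, 0, 0.11, 0],
  [0.004, -0.02, 0.125, 0],
  [0.009, -0.05, 0.125, 0],
  [0.015, -0.09, 0.125, 0],
  [0.022, -0.13, 0.125, 0],
  [0.028, -0.17, 0.125, 0],
  [0.035, -0.21, 0.125, 0],
  [0.042, -0.25, 0.125, 0],
  [0.049, -0.29, 0.125, 0],
  [0.056, -0.33, 0.125, 0],
  [0.063, -0.37, 0.125, 0],
  [0.069, -0.405, 0.125, 0],
  [0.072, -0.43, 0.12, 0],
  [0.073, -0.439, 0.1, 0],
  [0.073, -0.439, 0.08, 0],
  [0.073, -0.439, 0.06, 0],
  [0.073, -0.439, 0.05, 0],
])

```text
time: 36.65
ee_pos: [0.5033, -0.0941, 0.1026]
tcp_rot: [-179.9, -0.1, 102.8]
wrist_force: [-0.1, -0.1, -2.7]
opening: 0.0504
grasp_force: 42.9
```

>>> servo_tool([
  [0, 0, 0, 0],
  [0, 0, 0, 0],
  [0, 0, 0, 0],
])

```text
time: 36.9
ee_pos: [0.5049, -0.0938, 0.1061]
tcp_rot: [179.9, 0.0, 102.9]
wrist_force: [0.6, 0.2, -3.0]
opening: 0.0505
grasp_force: 42.9
```

Scaled: -4.4 cm / 100 = -0.044, -4.3 cm / 100 = -0.043.

>>> servo_tool([
  [0, 0, -0.01, 0],
  [0, 0, -0.02, 0],
  [0, 0, -0.03, 0],
  [0, 0, -0.037, 0],
  [0, 0, -0.041, 0],
  [0, 0, -0.043, 0],
  [0, 0, -0.044, 0],
  [0, 0, -0.044, 0],
  [0, 0, -0.044, 0],
])

```text
time: 37.65
ee_pos: [0.5041, -0.094, 0.0614]
tcp_rot: [180.0, 0.0, 102.8]
wrist_force: [-4.1, 0.9, 6.1]
opening: 0.0507
grasp_force: 43.5
```

Scaled: -0.25 cm / 100 = -0.0025, -0.2 cm / 100 = -0.002.

>>> servo_tool([
  [0, 0, -0.001, 0],
  [0, 0, -0.002, 0],
  [0, 0, -0.0025, 0],
  [0, 0, -0.0025, 0],
])

```text
time: 37.98
ee_pos: [0.5042, -0.0942, 0.0613]
tcp_rot: [179.9, 0.1, 102.8]
wrist_force: [-12.7, 1.5, 24.4]
opening: 0.0505
grasp_force: 45.6
```

The jar reached the bay floor at the expected height. I'll ease up and release.

Scaled: 0.25 cm / 100 = 0.0025, 0.15 cm / 100 = 0.0015.

>>> servo_tool([
  [0, 0, 0.0015, 0],
  [0, 0, 0.0025, 0],
  [0, 0, 0.0025, 0],
])

```text
time: 38.23
ee_pos: [0.5046, -0.0941, 0.0613]
tcp_rot: [179.9, 0.0, 102.8]
wrist_force: [-3.2, -0.6, 7.2]
opening: 0.0508
grasp_force: 43.8
```

>>> servo_tool([
  [0, 0, 0, 0],
  [0, 0, 0, 0],
  [0, 0, 0, 0],
  [0, 0, 0, 0],
  [0, 0, 0, 0],
], claw=0.24)

```text
time: 38.65
ee_pos: [0.5043, -0.0939, 0.0604]
tcp_rot: [-180.0, -0.0, 102.8]
wrist_force: [-0.3, -0.5, -0.2]
opening: 0.065
grasp_force: 0.0
```

Scaled: 42.7 cm / 100 = 0.427, 40.5 cm / 100 = 0.405.

>>> servo_tool([
  [0, 0, 0.02, 0],
  [0, 0, 0.06, 0],
  [0, 0, 0.095, 0],
  [0, 0.017, 0.12, 0],
  [0, 0.05, 0.13, 0],
  [0.001, 0.09, 0.13, 0],
  [0.002, 0.13, 0.13, 0],
  [0.003, 0.17, 0.13, 0],
  [0.004, 0.21, 0.13, 0],
  [0.005, 0.25, 0.13, 0],
  [0.005, 0.29, 0.13, 0],
  [0.006, 0.33, 0.13, 0],
  [0.007, 0.37, 0.13, 0],
  [0.007, 0.405, 0.13, 0],
  [0.007, 0.427, 0.13, 0],
  [0.007, 0.427, 0.11, 0],
  [0.007, 0.427, 0.11, 0],
  [0.007, 0.427, 0.11, 0],
])

```text
time: 40.15
ee_pos: [0.5107, 0.3327, 0.1695]
tcp_rot: [-179.9, 0.1, 102.9]
wrist_force: [-0.4, -0.4, 0.6]
opening: 0.0653
grasp_force: 0.0
```

Scaled: -11.4 cm / 100 = -0.114, 0.05 cm / 100 = 0.0005.

>>> servo_tool([
  [0.001, 0.0005, -0.03, 0],
  [0.001, 0.0005, -0.06, 0],
  [0.001, 0.0005, -0.085, 0],
  [0.001, 0.0005, -0.103, 0],
  [0.001, 0.0005, -0.114, 0],
  [0.001, 0.0005, -0.114, 0],
  [0.001, 0.0005, -0.114, 0],
  [0.001, 0.0005, -0.114, 0],
])

```text
time: 40.82
ee_pos: [0.5132, 0.3337, 0.0586]
tcp_rot: [179.9, -0.0, 102.8]
wrist_force: [0.0, 0.0, 1.1]
opening: 0.0649
grasp_force: 0.0
```

>>> servo_tool([
  [0, 0, 0, 0],
  [0, 0, 0, 0],
  [0, 0, 0, 0],
  [0, 0, 0, 0],
  [0, 0, 0, 0],
  [0, 0, 0, 0],
  [0, 0, 0, 0],
], claw=0.7)

```text
time: 41.4
ee_pos: [0.513, 0.3341, 0.0587]
tcp_rot: [179.8, -0.1, 102.8]
wrist_force: [-1.4, -1.5, 4.4]
opening: 0.0506
grasp_force: 41.1
```

Scaled: -35.8 cm / 100 = -0.358, -2.4 cm / 100 = -0.024.

>>> servo_tool([
  [0, 0, 0.01, 0],
  [0, 0, 0.04, 0],
  [0, 0, 0.075, 0],
  [0, 0, 0.11, 0],
  [-0.001, -0.02, 0.125, 0],
  [-0.003, -0.05, 0.125, 0],
  [-0.005, -0.085, 0.125, 0],
  [-0.008, -0.12, 0.125, 0],
  [-0.01, -0.155, 0.125, 0],
  [-0.012, -0.19, 0.125, 0],
  [-0.014, -0.225, 0.125, 0],
  [-0.017, -0.26, 0.125, 0],
  [-0.019, -0.295, 0.125, 0],
  [-0.022, -0.33, 0.125, 0],
  [-0.024, -0.352, 0.12, 0],
  [-0.024, -0.358, 0.1, 0],
  [-0.024, -0.358, 0.08, 0],
  [-0.024, -0.358, 0.06, 0],
  [-0.024, -0.358, 0.05, 0],
  [-0.024, -0.358, 0.05, 0],
])

```text
time: 43.07
ee_pos: [0.4872, -0.0244, 0.1051]
tcp_rot: [-179.8, -0.0, 102.8]
wrist_force: [-0.5, -0.6, -2.5]
opening: 0.0508
grasp_force: 42.8
```

>>> servo_tool([
  [0, 0, 0, 0],
  [0, 0, 0, 0],
])

```text
time: 43.23
ee_pos: [0.4889, -0.0243, 0.1082]
tcp_rot: [179.9, 0.0, 102.9]
wrist_force: [-0.3, 0.4, -2.9]
opening: 0.0507
grasp_force: 42.8
```

Scaled: -4.45 cm / 100 = -0.0445, -4.4 cm / 100 = -0.044.

>>> servo_tool([
  [0, 0, -0.01, 0],
  [0, 0, -0.02, 0],
  [0, 0, -0.03, 0],
  [0, 0, -0.037, 0],
  [0, 0, -0.041, 0],
  [0, 0, -0.043, 0],
  [0, 0, -0.044, 0],
  [0, 0, -0.0445, 0],
  [0, 0, -0.0445, 0],
  [0, 0, -0.0445, 0],
])

```text
time: 44.07
ee_pos: [0.4878, -0.0247, 0.0637]
tcp_rot: [180.0, 0.0, 102.8]
wrist_force: [-9.1, -0.6, 15.0]
opening: 0.0502
grasp_force: 44.5
```

Scaled: -0.1 cm / 100 = -0.001, -0.05 cm / 100 = -0.0005.

>>> servo_tool([
  [0, 0, -0.0005, 0],
  [0, 0, -0.001, 0],
  [0, 0, -0.001, 0],
])

```text
time: 44.32
ee_pos: [0.4879, -0.0248, 0.0637]
tcp_rot: [180.0, 0.1, 102.8]
wrist_force: [-11.7, 0.1, 22.9]
opening: 0.0505
grasp_force: 45.3
```

Scaled: 0.2 cm / 100 = 0.002, 0.1 cm / 100 = 0.001.

>>> servo_tool([
  [0, 0, 0.001, 0],
  [0, 0, 0.002, 0],
  [0, 0, 0.002, 0],
])

```text
time: 44.57
ee_pos: [0.4885, -0.0246, 0.0638]
tcp_rot: [180.0, 0.0, 102.8]
wrist_force: [-2.8, -1.1, 6.6]
opening: 0.0505
grasp_force: 43.6
```

>>> servo_tool([
  [0, 0, 0, 0],
  [0, 0, 0, 0],
  [0, 0, 0, 0],
  [0, 0, 0, 0],
  [0, 0, 0, 0],
], claw=0.24)

```text
time: 44.98
ee_pos: [0.4883, -0.0245, 0.0629]
tcp_rot: [-180.0, -0.0, 102.8]
wrist_force: [-0.7, -0.6, 0.3]
opening: 0.0648
grasp_force: 0.0
```

Scaled: 34.6 cm / 100 = 0.346, 32.7 cm / 100 = 0.327.

>>> servo_tool([
  [0, 0, 0.02, 0],
  [0, 0, 0.06, 0],
  [0, 0, 0.095, 0],
  [0.004, 0.017, 0.12, 0],
  [0.014, 0.05, 0.13, 0],
  [0.025, 0.085, 0.13, 0],
  [0.035, 0.12, 0.13, 0],
  [0.045, 0.155, 0.13, 0],
  [0.056, 0.19, 0.13, 0],
  [0.066, 0.225, 0.13, 0],
  [0.076, 0.26, 0.13, 0],
  [0.086, 0.295, 0.13, 0],
  [0.096, 0.327, 0.13, 0],
  [0.101, 0.346, 0.13, 0],
  [0.101, 0.346, 0.11, 0],
  [0.101, 0.346, 0.11, 0],
  [0.101, 0.346, 0.11, 0],
])

```text
time: 46.4
ee_pos: [0.5886, 0.3213, 0.1717]
tcp_rot: [-179.8, 0.1, 102.9]
wrist_force: [0.0, -0.0, -0.3]
opening: 0.0652
grasp_force: 0.0
```

Scaled: -11.7 cm / 100 = -0.117, -10.5 cm / 100 = -0.105.

>>> servo_tool([
  [0.0005, -0.0005, -0.03, 0],
  [0.0005, -0.0005, -0.06, 0],
  [0.0005, -0.0005, -0.085, 0],
  [0.0005, -0.0005, -0.105, 0],
  [0.0005, -0.0005, -0.117, 0],
  [0.0005, -0.0005, -0.117, 0],
  [0.0005, -0.0005, -0.117, 0],
  [0.0005, -0.0005, -0.117, 0],
])

```text
time: 47.07
ee_pos: [0.5907, 0.3212, 0.0584]
tcp_rot: [179.9, -0.0, 102.8]
wrist_force: [0.8, 0.6, -0.2]
opening: 0.0648
grasp_force: 0.0
```

>>> servo_tool([
  [0, 0, 0, 0],
  [0, 0, 0, 0],
  [0, 0, 0, 0],
  [0, 0, 0, 0],
  [0, 0, 0, 0],
  [0, 0, 0, 0],
  [0, 0, 0, 0],
], claw=0.7)

```text
time: 47.65
ee_pos: [0.5906, 0.3214, 0.0584]
tcp_rot: [179.8, -0.0, 102.8]
wrist_force: [-1.4, -1.0, 6.0]
opening: 0.0503
grasp_force: 41.4
```

Scaled: -27.5 cm / 100 = -0.275, -11.7 cm / 100 = -0.117.

>>> servo_tool([
  [0, 0, 0.01, 0],
  [0, 0, 0.04, 0],
  [0, 0, 0.075, 0],
  [0, 0, 0.11, 0],
  [-0.007, -0.017, 0.125, 0],
  [-0.019, -0.045, 0.125, 0],
  [-0.032, -0.075, 0.125, 0],
  [-0.045, -0.105, 0.125, 0],
  [-0.057, -0.135, 0.125, 0],
  [-0.07, -0.165, 0.125, 0],
  [-0.083, -0.195, 0.125, 0],
  [-0.096, -0.225, 0.125, 0],
  [-0.108, -0.253, 0.125, 0],
  [-0.115, -0.27, 0.12, 0],
  [-0.117, -0.275, 0.1, 0],
  [-0.117, -0.275, 0.08, 0],
  [-0.117, -0.275, 0.06, 0],
  [-0.117, -0.275, 0.05, 0],
  [-0.117, -0.275, 0.05, 0],
  [-0.117, -0.275, 0.05, 0],
])

```text
time: 49.32
ee_pos: [0.4728, 0.0461, 0.1069]
tcp_rot: [180.0, 0.0, 102.8]
wrist_force: [-0.2, 0.6, -1.0]
opening: 0.0507
grasp_force: 42.7
```

>>> servo_tool([
  [0, 0, 0, 0],
  [0, 0, 0, 0],
])

```text
time: 49.48
ee_pos: [0.4735, 0.0463, 0.1076]
tcp_rot: [179.9, 0.0, 102.9]
wrist_force: [0.7, 0.5, -1.4]
opening: 0.0508
grasp_force: 42.7
```

Scaled: -4.45 cm / 100 = -0.0445, -4.4 cm / 100 = -0.044.

>>> servo_tool([
  [0, -0.0005, -0.01, 0],
  [0, -0.0005, -0.02, 0],
  [0, -0.0005, -0.03, 0],
  [0, -0.0005, -0.037, 0],
  [0, -0.0005, -0.041, 0],
  [0, -0.0005, -0.043, 0],
  [0, -0.0005, -0.044, 0],
  [0, -0.0005, -0.0445, 0],
  [0, -0.0005, -0.0445, 0],
  [0, -0.0005, -0.0445, 0],
])

```text
time: 50.32
ee_pos: [0.4722, 0.0454, 0.0634]
tcp_rot: [180.0, 0.0, 102.8]
wrist_force: [-11.3, -1.8, 19.3]
opening: 0.0505
grasp_force: 44.6
```

Scaled: -0.05 cm / 100 = -0.0005.

>>> servo_tool([
  [0, 0, -0.0005, 0],
  [0, 0, -0.0005, 0],
  [0, 0, -0.0005, 0],
])

```text
time: 50.57
ee_pos: [0.4722, 0.0453, 0.0634]
tcp_rot: [180.0, 0.0, 102.8]
wrist_force: [-12.0, -1.7, 23.1]
opening: 0.0506
grasp_force: 45.1
```

Blue is seated on the bay floor. I'll ease up, release, withdraw and check.

Scaled: 0.2 cm / 100 = 0.002, 0.1 cm / 100 = 0.001.

>>> servo_tool([
  [0, 0, 0.001, 0],
  [0, 0, 0.002, 0],
  [0, 0, 0.002, 0],
])

```text
time: 50.82
ee_pos: [0.473, 0.0455, 0.0635]
tcp_rot: [180.0, 0.0, 102.8]
wrist_force: [-2.9, -0.6, 3.8]
opening: 0.0506
grasp_force: 43.4
```

>>> servo_tool([
  [0, 0, 0, 0],
  [0, 0, 0, 0],
  [0, 0, 0, 0],
  [0, 0, 0, 0],
  [0, 0, 0, 0],
], claw=0.24)

```text
time: 51.23
ee_pos: [0.4728, 0.0455, 0.0629]
tcp_rot: [-180.0, -0.0, 102.8]
wrist_force: [0.3, -0.4, -0.5]
opening: 0.0652
grasp_force: 0.0
```

Scaled: 20 cm / 100 = 0.2, 19 cm / 100 = 0.19.

>>> servo_tool([
  [0, 0, 0.02, 0],
  [0, 0, 0.06, 0],
  [0, 0, 0.1, 0],
  [0, 0, 0.14, 0],
  [0, 0.02, 0.17, 0],
  [0, 0.05, 0.19, 0],
  [0, 0.09, 0.2, 0],
  [0, 0.13, 0.2, 0],
  [0, 0.17, 0.2, 0],
  [0, 0.2, 0.2, 0],
  [0, 0.2, 0.2, 0],
  [0, 0.2, 0.2, 0],
])

```text
time: 52.23
ee_pos: [0.4725, 0.2469, 0.2624]
tcp_rot: [-179.9, 0.0, 103.0]
wrist_force: [0.3, -0.7, 0.3]
opening: 0.0651
grasp_force: 0.0
```

```bash
python3 - <<'E'
from h import *
s=get_obs();print(s['ee_pos'],s['time'])
save('scene','s9.png');im=save('side','d10.png')
a=cv2.imread('pics/s9.png')[140:380,90:410];d=cv2.imread('pics/d10.png')[170:470,150:550]
cv2.imwrite('pics/fin.png',np.hstack([cv2.resize(a,(400,300)),d]))
E
```

```text
[0.47251034 0.24688321 0.26241328] 52.2333
```

View pics/fin.png

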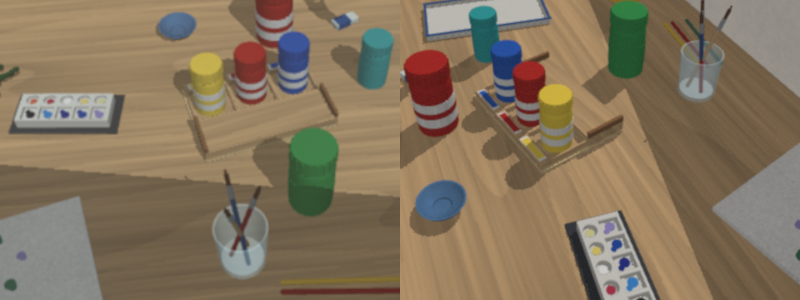

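All three jars stand upright in their colour's compartment, the palette lies along the mat, and the brush glass is undisturbed. I'm handing in the job.

```bash
python3 -c "
from h import *
print(job_done())"
```

```text
the job is handed in; nothing more can be done
None
```

The job is handed in at about 52 s of the 134 s allowed: the palette lies centred on the mat to within about 1 mm, all three jars are upright in their own compartments, and the brush glass was left untouched.

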